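# Fit the display arms and tare the scale for weighing bangles

## Task

Get the dresser ready for weighing and displaying bangles: hook each loose display arm into the top two slots of an upright of its own and press it down until it locks fully home. Stand the travel tin flat in the middle of the scale's pan as the weighing tray and, with the tin on it, turn the dial's bezel until the zero mark lines up with the pointer. Leave everything else on the dresser where it is.

Things in the scene. Friction and masses are not known exactly. Their poses are not given: they have to be found in the camera images.
- display_a: dark steel display arm (2 or 3 alike, some may be absent). Origin: rear face of its back plate, middle, at the underside; claws towards +x, bar towards -x, z up as it stands at the start. Back plate 10 thick, 60 wide, 78 high. Bar 14 wide (y), 22 high, x = -10 to -120, mid-height z = 39. End plate 56 wide and high at x = -120 to -126. Rib on the bar's root: x = -34 to -10, 18 wide, flat top at z = 78, the place to press. Balance point x = -45; 0.2 kg
- display_b: a second such arm, same shape and origin. Claws of every arm: two, L-shaped, 7 wide, in line on the rear face. Upper: neck z = 60 to 68 runs back 11, then a tip turns down to z = 46 (rear limit x = 14). Lower: neck z = 14 to 22, tip down to z = 4. 2 mm of play between tip and a 5 mm plate
- display_c: a third such arm, same shape and origin as the first. Origin: rear face of its back plate, middle, at the underside; claws towards +x, bar towards -x, z up as it stands at the start
- stand: fixed display stand with three aluminium slotted uprights, 206 high in all, on a pine foot 150 x 340, 18 thick. Origin: on the dresser under the front face of the middle upright; x points away from the robot, through the uprights. Each upright has a column of four slots
- seat_right (a point): right-hand (-y) upright: the point where an arm's origin lies once that arm is fully home, with the arm's axes then (x away from the robot, into the upright; z up). On the upright's front face, 100 above the dresser. The top two slots, 13 wide and 34 high, have their bottoms 14 and 60 above this point; plate 5 thick; the upright is 36 wide and ends 106 above this point
- seat_mid (a point): same point for the middle upright, uprights 130 apart. An arm goes in level, raised 14 to 26 above home (best 20), until its back plate meets the upright, then moves down. From 10 above home a sprung roller behind the plate resists and carries the arm's weight, so it may be let go there, claw tips behind the plate
- seat_left (a point): same point for the left-hand (+y) upright. To lock a hooked arm press down on its rib with 10 to 20 N: at about 5 above home it passes the roller, drops home and is held; when let go its front end sags by up to 0.05 rad and it may lean sideways by 0.13 rad in the slots' play
- tin: closed aluminium travel tin, 95 (x) x 58 (y) x 32 high, mass 0.08 to 0.17 kg; origin at the middle of its underside
- scale: fixed white flat parcel scale, body 260 (x) x 145 (y) x 36 high; origin at the middle of its underside on the dresser. Dial centre at x = -83 (towards the robot), pan middle at x = +52
- pan_middle (a point): middle of the inner floor of the aluminium pan, 63 above the dresser when empty. Pan 135 square with a rim 7 high inside; it sinks 40 per kg (20 at most) and turns the pointer
- bezel (a joint): turn of the dial's round black knurled bezel, rad: diameter 64, upright axis over the dial centre, its sides from 40 to 57 above the dresser; 0 when the zero mark points along the scale's +x, grows clockwise from above, range -3 to 3, stays where left (rubs with 0.04 Nm)
- pointer (a joint): turn of the dial's pointer, rad, about the same axis and same zero direction, clockwise from above positive; 0 with the pan empty, 6.28 per kg on the pan
- zero_mark (a point): outer end of the zero mark, the one long wide line on the dial (beside a small white block on the bezel), 24 from the dial axis; turns with the bezel
- pointer_tip (a point): tip of the dark pointer, 24 from the dial axis, same height as the zero mark; on zero the two points coincide
- coaster: bystander: round grey stone coaster, diameter 98, 9 thick
- bangle_small: bystander: wooden bangle on the coaster, diameter 72
- bangle_large: bystander: wooden bangle, diameter 80, 16 high
- photo_block: bystander: clear photo block of a beach, 120 x 30 x 85 high
- perfume: bystander: amber glass jar, diameter 44, 95 high
- hairbrush: bystander: wooden hairbrush, 200 long
Not all that is in view belongs to the job. Leave any purple look-alike of the display_a alone.

How it is judged (in metres and radians):
At the end, for the whole second after the job is handed in: Every arm present hangs in an upright of its own with its origin within 3.5 mm of home in height, 7 mm sideways and 5 mm fore and aft, within 0.15 rad of upright; the tin stands flat in the pan within 40 mm of its middle; the zero mark is within 3 mm of the pointer tip; all at rest (((x of display_a in the frame of seat_right between -0.005 and 0.004 m and y of display_a in the frame of seat_right between -0.007 and 0.007 m and z of display_a in the frame of seat_right between -0.004 and 0.0035 m and angle between the z axis of display_a and the z axis of seat_right, either way round below 0.15 rad) or (x of display_a in the frame of seat_mid between -0.005 and 0.004 m and y of display_a in the frame of seat_mid between -0.007 and 0.007 m and z of display_a in the frame of seat_mid between -0.004 and 0.0035 m and angle between the z axis of display_a and the z axis of seat_mid, either way round below 0.15 rad) or (x of display_a in the frame of seat_left between -0.005 and 0.004 m and y of display_a in the frame of seat_left between -0.007 and 0.007 m and z of display_a in the frame of seat_left between -0.004 and 0.0035 m and angle between the z axis of display_a and the z axis of seat_left, either way round below 0.15 rad)) and linear speed of each of display_a, display_b, display_c, tin below 0.02 m/s and ((x of display_b in the frame of seat_right between -0.005 and 0.004 m and y of display_b in the frame of seat_right between -0.007 and 0.007 m and z of display_b in the frame of seat_right between -0.004 and 0.0035 m and angle between the z axis of display_b and the z axis of seat_right, either way round below 0.15 rad) or (x of display_b in the frame of seat_mid between -0.005 and 0.004 m and y of display_b in the frame of seat_mid between -0.007 and 0.007 m and z of display_b in the frame of seat_mid between -0.004 and 0.0035 m and angle between the z axis of display_b and the z axis of seat_mid, either way round below 0.15 rad) or (x of display_b in the frame of seat_left between -0.005 and 0.004 m and y of display_b in the frame of seat_left between -0.007 and 0.007 m and z of display_b in the frame of seat_left between -0.004 and 0.0035 m and angle between the z axis of display_b and the z axis of seat_left, either way round below 0.15 rad)) and ((x of display_c in the frame of seat_right between -0.005 and 0.004 m and y of display_c in the frame of seat_right between -0.007 and 0.007 m and z of display_c in the frame of seat_right between -0.004 and 0.0035 m and angle between the z axis of display_c and the z axis of seat_right, either way round below 0.15 rad) or (x of display_c in the frame of seat_mid between -0.005 and 0.004 m and y of display_c in the frame of seat_mid between -0.007 and 0.007 m and z of display_c in the frame of seat_mid between -0.004 and 0.0035 m and angle between the z axis of display_c and the z axis of seat_mid, either way round below 0.15 rad) or (x of display_c in the frame of seat_left between -0.005 and 0.004 m and y of display_c in the frame of seat_left between -0.007 and 0.007 m and z of display_c in the frame of seat_left between -0.004 and 0.0035 m and angle between the z axis of display_c and the z axis of seat_left, either way round below 0.15 rad)) and horizontal distance between tin and pan_middle below 0.04 m and z of tin in the frame of pan_middle between -0.004 and 0.004 m and angle between tin's own z axis and vertical below 0.08 rad and distance between zero_mark and pointer_tip below 0.003 m); the robot touches nothing.
It fails at once if a bystander (coaster, bangle, photo block, jar or hairbrush) is shoved more than 3 cm (distance of any of coaster, bangle_small, bangle_large, photo_block, perfume, hairbrush from where it was at the start of the episode above 0.03 m).
Of display_a, display_b, display_c only 2 to 3 are there at a start; the rules pass over those that are not, and their reading is None.
At some moment in a run one of tin, display_a, display_b, display_c may be knocked a few centimetres aside while the robot is not near it.
It also fails if it takes over 210 s, if anything falls off the work surface, if the arm or the gripper's body presses on something with over 40 N, if the wrist force passes 120 N, or if a joint passes its speed limit or range.

## Robot

A 6-joint arm with a two-finger parallel gripper is mounted at the origin on the work surface. World frame = base frame: x ahead of the robot, y to its left, z up, the work surface at z = 0. Lengths are in mm, angles in rad, forces in N, time in s.
With the tool pointing down it reaches from about 300 to 875 mm from the base axis. Payload 4.2 kg.
Tool frame: the origin (TCP) lies midway between the tips of the shut fingers; the grasp point (between the pads) lies robot.grip_point_offset behind it (robot.grip_point_offset is the distance from the TCP to the grasp point, in mm); z points along the fingers, y is the line along which they close (so a half turn about z gives the same grasp; the last joint's range is limited). The gripper opens to 85 mm and grips with 20 to 120 N. Pads are 22 mm wide; open, the fingers measure 114 mm over their backs; the gripper's body (76 mm by 85 mm) begins 54 mm behind the grasp point. The pads swing forward as they close: fully open they stand 13 mm farther back than shut.
Start: joints at [-1.17, 0.32, 1.565, -0, 1.257, -0.02], TCP at [234.887, -524.852, 231.338] pointing down, gripper open.
Joint ranges: [-3.11, 3.11], [-0.84, 2.01], [0.21, 2.61], [-1.34, 4.49], [0.05, 2.63], [-2.56, 2.56]. Speed limits (rad/s): [2.57, 2.57, 3.14, 3.14, 3.14, 3.14].

## Interface

Orientations are given as [roll, pitch, yaw] about the fixed x, y, z axes, in that order (R = Rz(yaw) Ry(pitch) Rx(roll)).
In Python, from workcell import robot, viewer, job gives the robot as it stands.
- The arm moves only by the tool send_rows, never from a script. Its arguments are lists of equal length, an entry for each row: "linear": the shift along the tool's x, y, z as a fraction of full scale, a list of three; "turn": the turn, a rotation vector about the tool's x, y, z as a fraction of full scale, a list of three; "hand": the opening, from -1 (shut) to 1 (fully open), so that 0 is half open. In form: {"linear": [[tx, ty, tz], ...], "turn": [[rx, ry, rz], ...], "hand": [hand, ...]}. A call has 1 to 20 rows; each row is the pose to reach, as a shift and turn from the pose commanded when the call began, along the tool's axes at that moment; what a row does not reach only later rows make up. Full scale, the value 1, is 0.3 m for a shift and pi/4 rad for a turn. A row lasts 1/8 s, in which the tool goes at most 62.5 mm and 10.7 degrees, less where a joint would pass 70% of its speed; a pose out of reach is approached as far as the arm can. A call with a number of a shift or a turn outside -1 to 1 is refused whole. A call with a gripper value outside its range is refused whole. The fingers move at their own pace and stop on an object; the grip force is fixed at half the most. Time passes only in rows, so rows that repeat a pose let the fingers close. It gives the time, the measured TCP pose, the force, the opening and the grip force at its end, in the units of the state.
- robot.get_state(): the state, without advancing time (a new reading comes with each control period).
- viewer.get_image(name): name is "scene" or "side" or "wrist"; returns a dict with "frame" (400x640x3 uint8, blue, green, red), "fx", "fy", "cx", "cy" (pixels), "world_from_camera" (4x4, takes a point from camera to world coordinates). Camera axes: x right, y up, looking along -z (the intrinsics and any distortion apply to the point x, -y, -z); pixel columns grow to the right and rows downward; lengths in mm; the calibration is good to about 2 mm. A picture is of the moment at which its call begins. There is no depth.
- job.close_job(): hands the job in; it is judged then, once.
The state is a dict: "time": time; "joints": joint angles; "qvel": joint speeds; "tau": joint torques, N m; "tool_pos": TCP position; "tool_rot": TCP orientation; "ft_force": force on the tool from outside, world axes, zero at the start; "wrist_torque": the same for the moment, N m; "grip_width": finger opening in mm; "grasp_force": force on a finger pad.
Only numpy, scipy, OpenCV 4.12 (cv2) and the standard library are available. Lean on these libraries where they do the work, as an engineer would, in place of code of your own. Each camera call takes 0.05 s, during which the arm holds its last target. There are 200 camera calls.

## Working session

There is one attempt and no reset: what is moved stays moved. The work goes in short steps, Python scripts to look and compute and a tool call to move; the robot and the scene stay as the last step left them, time stands still between calls to the robot, and variables do not carry over. Pictures are saved under pics/ and viewed, at most 14 in all, crops included, and the job is handed in when it is done.

Besides the shell and the picture viewer there is one more tool, called after "Emit:" by a JSON object that holds its "method" and its "body", one argument or row to a line. send_rows: Moves the arm, as the interface text tells. Shift numbers are shares of 0.3 m and turn numbers shares of pi/4 rad, none past 1 either way. Its arguments: {"type":"object","properties":{"linear":{"type":"array","items":{"type":"array","items":{"type":"number","minimum":-1,"maximum":1}}},"turn":{"type":"array","items":{"type":"array","items":{"type":"number","minimum":-1,"maximum":1}}},"hand":{"type":"array","items":{"type":"number"}}},"required":["linear","turn","hand"]}

```bash
ls; mkdir -p pics; cat > h.py <<'E'
import numpy as np, cv2
from workcell import robot, viewer, job
from scipy.spatial.transform import Rotation as R
def grab(n,f=None):
    d=viewer.get_image(n)
    if f: cv2.imwrite('pics/'+f,d['frame'])
    return d
def ray(d,u,v):
    T=np.array(d['world_from_camera']); c=np.array([(u-d['cx'])/d['fx'],-(v-d['cy'])/d['fy'],-1])
    return T[:3,3],T[:3,:3]@c
def at_z(d,u,v,z):
    o,r=ray(d,u,v); return o+r*(z-o[2])/r[2]
def proj(d,p):
    T=np.linalg.inv(np.array(d['world_from_camera'])); c=T[:3,:3]@np.array(p)+T[:3,3]
    return d['cx']+d['fx']*c[0]/-c[2], d['cy']+d['fy']*c[1]/c[2]
E
python3 - <<'E'
from h import *
for n in ('scene','side'):
    d=grab(n,n+'0.png'); print(n,d['fx'],d['cx'],d['cy'],np.round(d['world_from_camera'],3).tolist(),d.keys())
print(robot.get_state(), robot.grip_point_offset)
E
```

```text
pics
scene 366.2056719914579 323.64205045314594 197.24234013419465 [[-0.229, -0.7, 0.677, 1222.542], [0.973, -0.155, 0.17, 230.402], [-0.014, 0.698, 0.716, 900.472], [0.0, 0.0, 0.0, 1.0]] dict_keys(['frame', 'fx', 'fy', 'cx', 'cy', 'world_from_camera'])
side 449.96246711064623 310.60676596211664 203.78332912650336 [[-0.915, 0.216, -0.342, -101.737], [-0.404, -0.455, 0.793, 1350.074], [0.016, 0.864, 0.504, 917.266], [0.0, 0.0, 0.0, 1.0]] dict_keys(['frame', 'fx', 'fy', 'cx', 'cy', 'world_from_camera'])
{'time': 0.1, 'joints': array([-1.16999577e+00,  3.20254117e-01,  1.56555515e+00,  2.74677312e-05,
        1.25739271e+00, -2.00282428e-02]), 'qvel': array([-1.90485338e-05, -1.43791338e-03, -2.88792660e-03, -6.78153201e-04,
        7.36052737e-05, -1.66373100e-03]), 'tau': array([-6.26515885e-05, -4.16409123e+01, -2.34705019e+01, -3.58787713e-05,
        4.92596941e-03, -2.48402591e-05]), 'tool_pos': array([ 234.72649779, -524.44683285,  230.55204035]), 'tool_rot': array([-3.13998417e+00, -5.83406457e-05,  4.20820265e-01]), 'ft_force': array([ 0.22405848,  0.19149444, -0.00536285]), 'wrist_torque': array([ 0.02594283,  0.08922198, -0.01682688]), 'grasp_force': 0.0, 'grip_width': 85.12853824800379} 18.700000000000003
```

View pics/scene0.png

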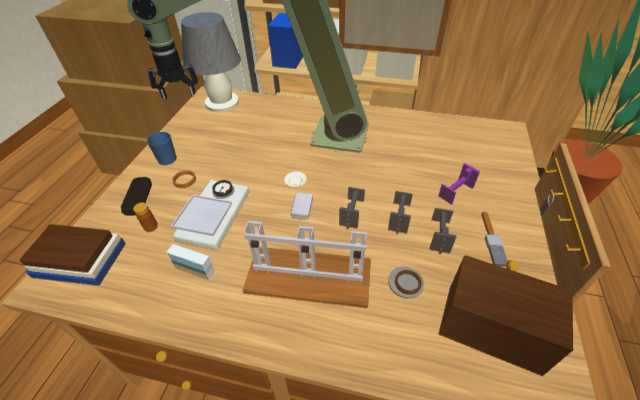

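View pics/side0.png

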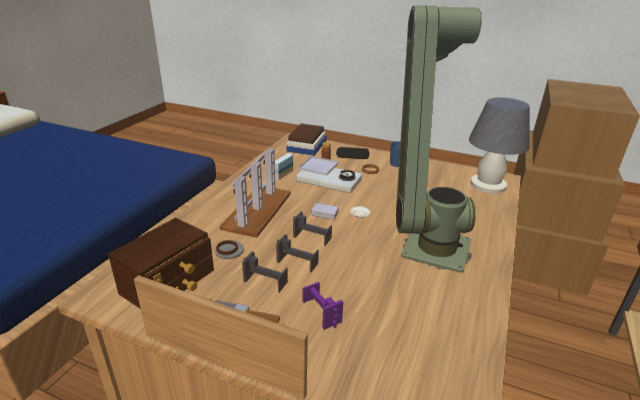

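The three steel arms are at scene pixels about (352,207), (400,212) and (443,230). The purple look-alike is at (460,183), the tin at (302,205), the scale at (210,212) with its dial at (222,188), and the stand at (307,260). The white disc at (295,180) is none of these. I'll confirm in an enlarged crop.

```bash
python3 - <<'E'
from h import *
im=cv2.imread('pics/scene0.png')
cv2.imwrite('pics/c1.png',cv2.resize(im[165:310,225:485],None,fx=3,fy=3,interpolation=cv2.INTER_CUBIC))
d=grab('scene')
for n,u,v,z in [('a1',352,207,39),('a2',400,212,39),('a3',443,230,39),('tin',302,203,32),('dial',222,187,55),('pan',203,215,63),('footL',369,298,18),('footR',245,288,18),('purple',460,183,39),('coaster',405,282,9),('photo',190,260,85),('brush',493,240,10),('bangle',185,178,16),('perf',142,208,95)]:
    print(n,np.round(at_z(d,u,v,z)))
d=grab('wrist'); print(np.round(d['world_from_camera'],3).tolist(),d['fx'],d['cx'],d['cy'])
E
```

```text
a1 [431. 125.  39.]
a2 [420. 276.  39.]
a3 [465. 408.  39.]
tin [443. -39.  32.]
dial [ 451. -312.   55.]
pan [ 585. -312.   63.]
footL [725. 224.  18.]
footR [ 770. -109.   18.]
purple [243. 462.  39.]
coaster [650. 314.   9.]
photo [ 758. -259.   85.]
brush [446. 561.  10.]
bangle [ 401. -486.   16.]
perf [ 624. -485.   95.]
[[0.409, 0.88, 0.241, 294.735], [-0.913, 0.395, 0.106, -498.149], [-0.002, -0.263, 0.965, 372.912], [0.0, 0.0, 0.0, 1.0]] 314.84203637774806 318.4582652204617 202.6722736645083
```

View pics/c1.png

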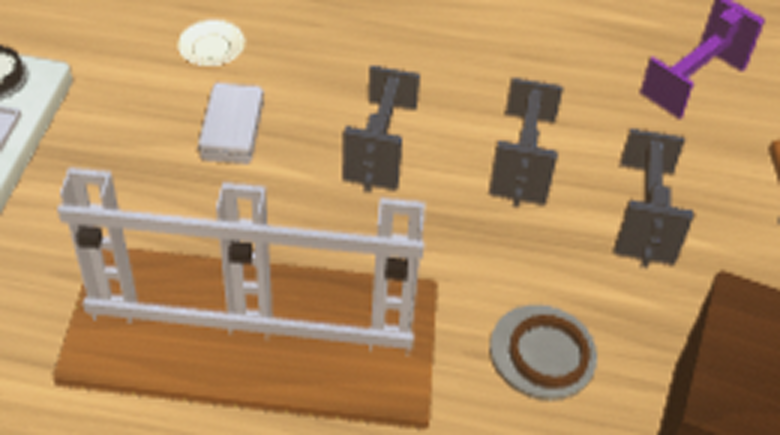

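```bash
cat >> h.py <<'E'
import json,os
def cmd():
    if os.path.exists('cmd.json'): p=json.load(open('cmd.json')); return np.array(p[:3]),R.from_matrix(np.array(p[3]))
    return np.array([234.887,-524.852,231.338]),R.from_euler('xyz',[3.13998,0,.42082])
def plan(targets,save=True):
    """targets: list of (x,y,z,yaw[,pitch]); prints rows from commanded pose"""
    p0,r0=cmd()
    for t in targets:
        p=np.array(t[:3],float); r=R.from_euler('xyz',[np.pi,t[4] if len(t)>4 else 0,t[3]])
        l=np.round(r0.inv().apply(p-p0)/300,4); w=np.round((r0.inv()*r).as_rotvec()/(np.pi/4),4)
        print(t,'->',l.tolist(),w.tolist())
        pf=p0+r0.apply(l*300); rf=r0*R.from_rotvec(w*np.pi/4)
    if save: json.dump([*pf,rf.as_matrix().tolist()],open('cmd.json','w'))
def st():
    s=robot.get_state(); print('t',round(s['time'],2),'tcp',np.round(s['tool_pos'],1),'rot',np.round(s['tool_rot'],3),'F',np.round(s['ft_force'],1),'w',round(s['grip_width'],1),'g',round(float(s['grasp_force']),1),'j',np.round(s['joints'],2)); return s
E
python3 - <<'E'
from h import *
plan([(480,-312,400,.15)])
E
```

```text
(480, -312, 400, 0.15) -> [1.0356, -0.3129, -0.5627] [0.002, -0.0003, 0.3448]
```

```bash
rm cmd.json; python3 - <<'E'
from h import *
plan([(465,-312,400,.15)])
E
```

```text
(465, -312, 400, 0.15) -> [0.99, -0.3334, -0.5627] [0.002, -0.0003, 0.3448]
```

Emit:
{"method": "send_rows", "body": {
  "linear": [
    [0.99, -0.3334, -0.5627],
    [0.99, -0.3334, -0.5627],
    [0.99, -0.3334, -0.5627],
    [0.99, -0.3334, -0.5627],
    [0.99, -0.3334, -0.5627],
    [0.99, -0.3334, -0.5627],
    [0.99, -0.3334, -0.5627],
    [0.99, -0.3334, -0.5627],
    [0.99, -0.3334, -0.5627],
    [0.99, -0.3334, -0.5627]
  ],
  "turn": [
    [0.002, -0.0003, 0.3448],
    [0.002, -0.0003, 0.3448],
    [0.002, -0.0003, 0.3448],
    [0.002, -0.0003, 0.3448],
    [0.002, -0.0003, 0.3448],
    [0.002, -0.0003, 0.3448],
    [0.002, -0.0003, 0.3448],
    [0.002, -0.0003, 0.3448],
    [0.002, -0.0003, 0.3448],
    [0.002, -0.0003, 0.3448]
  ],
  "hand": [1, 1, 1, 1, 1, 1, 1, 1, 1, 1]
}}

```text
time: 1.45
tool_pos: [464.3, -312.9, 399.6]
tool_rot: [-3.139, 0.001, 0.148]
ft_force: [0.5, 0.8, 0.1]
grip_width: 85.3
grasp_force: 0.0
```

```bash
python3 - <<'E'
from h import *
st(); grab('wrist','w1.png')
plan([(430,-20,400,.1)])
E
```

```text
t 1.45 tcp [ 464.3 -312.9  399.6] rot [-3.139e+00  1.000e-03  1.480e-01] F [0.5 0.8 0.1] w 85.3 g 0.0 j [-0.61  0.24  1.26  0.    1.64  0.81]
(430, -20, 400, 0.1) -> [0.0301, -0.9798, -0.0001] [0.0, 0.0, 0.0637]
```

View pics/w1.png

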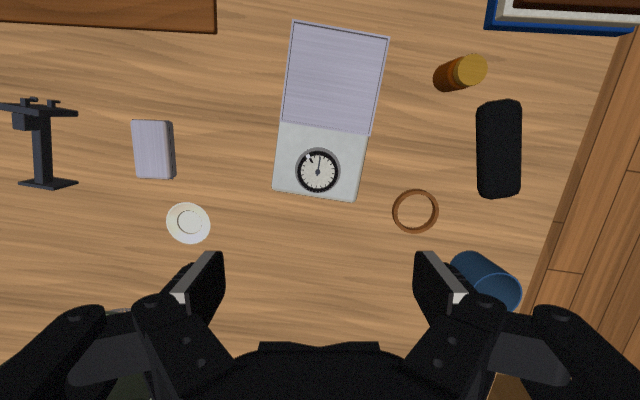

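The wrist view shows the pan corners at (292,20), (389,37), (370,136) and (281,122). The dial is at (318,170), the tin top at about (152,150), and the first arm is at far left. Next I'll look at the arms and the stand.

Emit:
{"method": "send_rows", "body": {
  "linear": [
    [0.0301, -0.9798, -0.0001],
    [0.0301, -0.9798, -0.0001],
    [0.0301, -0.9798, -0.0001],
    [0.0301, -0.9798, -0.0001],
    [0.0301, -0.9798, -0.0001],
    [0.0301, -0.9798, -0.0001],
    [0.0301, -0.9798, -0.0001]
  ],
  "turn": [
    [0, 0, 0.0637],
    [0, 0, 0.0637],
    [0, 0, 0.0637],
    [0, 0, 0.0637],
    [0, 0, 0.0637],
    [0, 0, 0.0637],
    [0, 0, 0.0637]
  ],
  "hand": [1, 1, 1, 1, 1, 1, 1]
}}

```text
time: 2.38
tool_pos: [430.2, -20.9, 400.6]
tool_rot: [-3.141, 0.0, 0.1]
ft_force: [-0.6, -0.1, -0.8]
grip_width: 85.3
grasp_force: 0.0
```

```bash
python3 - <<'E'
from h import *
st()
plan([(400,240,400,.1)])
E
```

```text
t 2.38 tcp [430.2 -20.9 400.6] rot [-3.141  0.     0.1  ] F [-0.6 -0.1 -0.8] w 85.3 g 0.0 j [-0.08  0.02  1.52  0.    1.6   1.4 ]
(400, 240, 400, 0.1) -> [-0.013, -0.8723, -0.0] [0.0, 0.0, -0.0]
```

Emit:
{"method": "send_rows", "body": {
  "linear": [
    [-0.013, -0.8723, 0],
    [-0.013, -0.8723, 0],
    [-0.013, -0.8723, 0],
    [-0.013, -0.8723, 0],
    [-0.013, -0.8723, 0],
    [-0.013, -0.8723, 0],
    [-0.013, -0.8723, 0]
  ],
  "turn": [
    [0, 0, 0],
    [0, 0, 0],
    [0, 0, 0],
    [0, 0, 0],
    [0, 0, 0],
    [0, 0, 0],
    [0, 0, 0]
  ],
  "hand": [1, 1, 1, 1, 1, 1, 1]
}}

```text
time: 3.25
tool_pos: [400.8, 238.0, 401.0]
tool_rot: [-3.141, 0.0, 0.097]
ft_force: [0.1, -0.5, -0.2]
grip_width: 85.2
grasp_force: 0.0
```

```bash
python3 - <<'E'
from h import *
import pickle
st(); d=grab('wrist'); pickle.dump(d,open('w2.pkl','wb'))
cv2.imwrite('pics/w2.png',cv2.resize(d['frame'],(800,500)))
E
```

```text
t 3.25 tcp [400.8 238.  401. ] rot [-3.141  0.     0.097] F [ 0.1 -0.5 -0.2] w 85.2 g 0.0 j [0.51 0.08 1.45 0.   1.61 1.98]
```

View pics/w2.png

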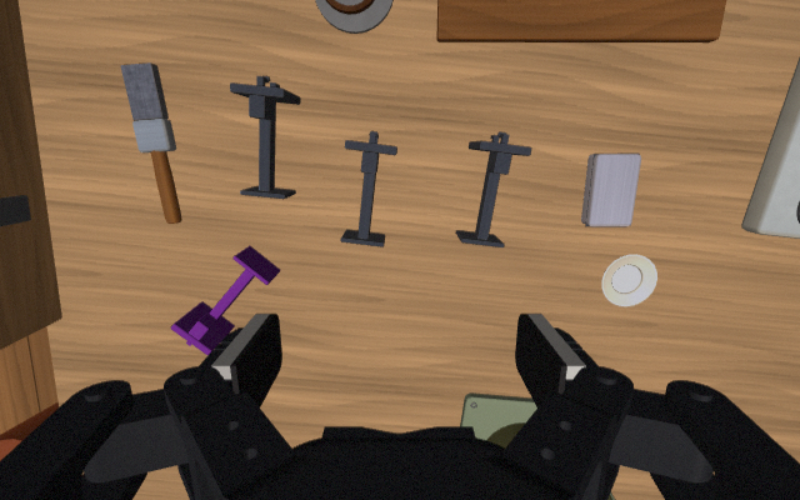

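Wrist view at 1.25x: the three dark arms have back plates at about (265,92), (371,147) and (500,147), and end plates at (268,193), (363,238) and (480,239). The purple decoy is at (225,300), the tin at (612,190), and the stand's front edge runs at row 40. The three grey ones match "dark steel". I'll fit their poses by silhouette.

```bash
cat > fit.py <<'E'
from h import *
from scipy.optimize import minimize
from scipy.spatial import ConvexHull
B=[(-10,0,-30,30,0,78),(-120,-10,-7,7,28,50),(-126,-120,-28,28,11,67),(-34,-10,-9,9,50,78),(0,14,-3.5,3.5,46,68),(0,14,-3.5,3.5,4,22)]
def armR(yaw,pitch=-.0946): return R.from_euler('xyz',[0,pitch,yaw]).as_matrix()
def render(d,p,Rm,S=4,boxes=B):
    h,w=d['frame'].shape[:2]; m=np.zeros((h,w),np.uint8)
    for a,b,c,e,f,g in boxes:
        q=np.array([proj(d,Rm@np.array([x,y,z])+p) for x in(a,b) for y in(c,e) for z in(f,g)])
        q=q[ConvexHull(q).vertices]; cv2.fillConvexPoly(m,np.round((q)*16).astype(np.int32),255,cv2.LINE_AA,4)
    return m/255.
def fit(d,mask,x0,boxes=B,pitch=-.0946,z=.95):
    mb=cv2.GaussianBlur(mask.astype(float),(0,0),1)
    f=lambda v:((cv2.GaussianBlur(render(d,np.array([v[0],v[1],z]),armR(v[2]/100,pitch),boxes=boxes),(0,0),1)-mb)**2).sum()
    best=min((minimize(f,[x0[0],x0[1],y],method='Nelder-Mead',options=dict(initial_simplex=[[x0[0],x0[1],y],[x0[0]+15,x0[1],y],[x0[0],x0[1]+15,y],[x0[0],x0[1],y+12]],xatol=.05,fatol=.1,maxiter=300)) for y in(-15,10,30)),key=lambda r:r.fun)
    return best.x,best.fun/mask.sum()
def darkmask(d,roi):
    f=d['frame'].astype(int); m=((f.max(2)<95)&(f.max(2)-f.min(2)<30)); o=np.zeros(m.shape); u0,u1,v0,v1=roi; o[v0:v1,u0:u1]=m[v0:v1,u0:u1]; return o
E
python3 - <<'E'
from fit import *
import pickle
d=pickle.load(open('w2.pkl','rb'))
for (n,bu,bv,roi) in [('a1',500,147,(350,440,95,205)),('a2',371,147,(262,330,95,205)),('a3',265,92,(170,250,50,170))]:
    m=darkmask(d,roi); p=at_z(d,bu*.8,bv*.8,78); v,e=fit(d,m,p[:2]); print(n,m.sum(),np.round(p,0),np.round(v,2),round(e,3))
    for pt,z in ((-.03,0),):
        v,e=fit(d,m,p[:2],pitch=0,z=0); print('  level',np.round(v,2),round(e,3))
s=[at_z(d,u*.8,v*.8,32) for u,v in ((593,153),(639,153),(633,227),(588,225))]; print('tin top',np.round(s,1).tolist(),np.mean(s,0))
a,b=at_z(d,438*.8,37*.8,18),at_z(d,720*.8,36*.8,18); print(a,b,np.arctan2(a[0]-b[0],b[1]-a[1]),np.linalg.norm(a-b))
E
```

```text
a1 1616.0 [476. 128.  78.] [484.97 121.51  -1.84] 0.153
  level [481.36 121.92  -3.34] 0.1
a2 1350.0 [462. 275.  78.] [470.88 275.44  -2.71] 0.196
  level [467.75 275.17  -3.17] 0.092
a3 1931.0 [509. 396.  78.] [519.9  404.24  -3.84] 0.133
  level [5.1551e+02 4.0546e+02 6.0000e-02] 0.105
tin top [[481.4, -0.7, 32.0], [487.0, -58.2, 32.0], [393.4, -74.8, 32.0], [390.3, -15.1, 32.0]] [438.04934543 -37.19614012  32.        ]
[596.50821204 208.77354041  18.        ] [ 630.48520288 -128.13795543   18.        ] -3.0410840555497805 338.62042457756513
```

```bash
python3 - <<'E'
from fit import *
import pickle
d=pickle.load(open('w2.pkl','rb')); ov=d['frame'].copy()
for (n,p,roi) in [('a1',(483,122),(350,440,95,205)),('a2',(469,275),(262,330,95,205)),('a3',(517,405),(170,250,50,170))]:
    m=darkmask(d,roi); mb=cv2.GaussianBlur(m,(0,0),1)
    def rnd(v): return render(d,np.array([v[0],v[1],v[3]]),armR(v[2]/100,v[4]/100))
    f=lambda v:((cv2.GaussianBlur(rnd(v),(0,0),1)-mb)**2).sum()
    best=None
    for y in (-30,-10,10,30):
        x0=np.array([*p,y,2,-3.]); r=minimize(f,x0,method='Nelder-Mead',options=dict(initial_simplex=[x0]+[x0+e for e in np.diag([10,10,10,4,5])],maxiter=800,xatol=.05,fatol=.1))
        if best is None or r.fun<best.fun: best=r
    print(n,np.round(best.x,2),best.fun/m.sum())
    ov[...,1]=np.maximum(ov[...,1],(200*m*0).astype(np.uint8)); c,_=cv2.findContours((rnd(best.x)>.5).astype(np.uint8),0,1); cv2.drawContours(ov,c,-1,(0,255,0),1)
cv2.imwrite('pics/ov.png',cv2.resize(ov[45:210,165:440],(792,475),interpolation=cv2.INTER_NEAREST))
E
```

```text
a1 [479.92 117.54  -3.78 -17.19   0.75] 0.05746890009812103
a2 [463.94 277.25  -2.28 -25.76   2.54] 0.030361132232567426
a3 [514.66 411.96   0.86 -20.38   2.27] 0.06337400468276619
```

View pics/ov.png

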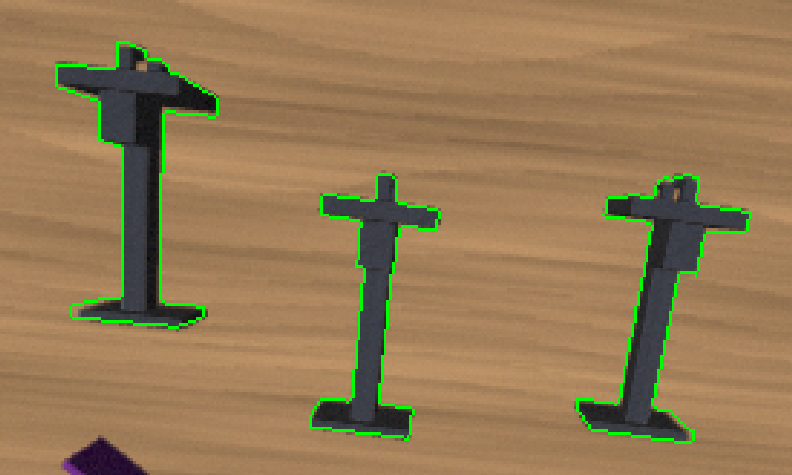

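```bash
cat > fit2.py <<'E'
from fit import *
def rend4(d,p,Rm,roi,boxes=B,S=4):
    u0,u1,v0,v1=roi; m=np.zeros(((v1-v0)*S,(u1-u0)*S),np.uint8)
    for a,b,c,e,f,g in boxes:
        q=np.array([proj(d,Rm@np.array([x,y,z])+p) for x in(a,b) for y in(c,e) for z in(f,g)])
        q=(q+.5-[u0,v0])*S-.5; q=q[ConvexHull(q).vertices]; cv2.fillConvexPoly(m,np.round(q*16).astype(np.int32),255,8,4)
    return cv2.resize(m,(u1-u0,v1-v0),interpolation=cv2.INTER_AREA)/255.
def fitarm(d,p,roi,free=True,pitch=-.0946,z=.95,yaws=(-20,0,20)):
    u0,u1,v0,v1=roi; f=d['frame'][v0:v1,u0:u1].astype(float).max(2); bg=np.median(f); m=np.clip((bg-20-f)/(bg-20-65),0,1)
    full=lambda v:(np.array([v[0],v[1],v[3] if free else z]),armR(v[2]/100,v[4]/100 if free else pitch))
    cost=lambda v:((cv2.GaussianBlur(rend4(d,*full(v),roi)-m,(0,0),.7))**2).sum()
    best=None
    for y in yaws:
        x0=np.array([*p,y]+([2,-3.] if free else [])); r=minimize(cost,x0,method='Nelder-Mead',options=dict(initial_simplex=[x0]+[x0+e for e in np.diag([10,10,10,4,5][:len(x0)])],maxiter=800,xatol=.05,fatol=.05))
        if best is None or r.fun<best.fun: best=r
    return best.x,best.fun/m.sum()
E
python3 - <<'E'
from fit2 import *
import pickle
d=pickle.load(open('w2.pkl','rb'))
for (n,p,roi) in [('a1',(483,122),(350,440,95,205)),('a2',(469,275),(262,330,95,205)),('a3',(517,405),(170,250,50,170))]:
    print(n,[ (np.round(x,2),round(e,3)) for x,e in (fitarm(d,p,roi),fitarm(d,p,roi,False),fitarm(d,p,roi,False,0,0))])
E
```

```text
a1 [(array([479.85, 118.11,  -3.85, -15.42,   1.32]), np.float64(0.025)), (array([485.48, 121.68,  -1.66]), np.float64(0.106)), (array([481.33, 121.83,  -3.29]), np.float64(0.059))]
a2 [(array([464.75, 276.79,  -2.24, -19.47,   2.1 ]), np.float64(0.007)), (array([471.34, 275.05,  -3.07]), np.float64(0.14)), (array([467.54, 275.33,  -2.68]), np.float64(0.052))]
a3 [(array([ 5.1539e+02,  4.0934e+02,  4.9000e-01, -1.1860e+01,  7.4000e-01]), np.float64(0.03)), (array([519.52, 404.43,  -3.69]), np.float64(0.101)), (array([5.1559e+02, 4.0564e+02, 1.5000e-01]), np.float64(0.056))]
```

```bash
python3 - <<'E'
from h import *
plan([(590,45,430,.1)])
E
```

```text
(590, 45, 430, 0.1) -> [0.5653, 0.71, -0.1] [0.0, 0.0, -0.0]
```

Emit:
{"method": "send_rows", "body": {
  "linear": [
    [0.5653, 0.71, -0.1],
    [0.5653, 0.71, -0.1],
    [0.5653, 0.71, -0.1],
    [0.5653, 0.71, -0.1],
    [0.5653, 0.71, -0.1],
    [0.5653, 0.71, -0.1],
    [0.5653, 0.71, -0.1],
    [0.5653, 0.71, -0.1]
  ],
  "turn": [
    [0, 0, 0],
    [0, 0, 0],
    [0, 0, 0],
    [0, 0, 0],
    [0, 0, 0],
    [0, 0, 0],
    [0, 0, 0],
    [0, 0, 0]
  ],
  "hand": [1, 1, 1, 1, 1, 1, 1, 1]
}}

```text
time: 4.3
tool_pos: [589.3, 45.2, 431.1]
tool_rot: [-3.14, -0.0, 0.101]
ft_force: [0.4, -0.0, 0.9]
grip_width: 85.2
grasp_force: 0.0
```

```bash
python3 - <<'E'
from h import *
import pickle
st(); d=grab('wrist'); pickle.dump(d,open('w3.pkl','wb'))
cv2.imwrite('pics/w3.png',cv2.resize(d['frame'],(800,500)))
E
```

```text
t 4.3 tcp [589.3  45.2 431.1] rot [-3.14  -0.     0.101] F [ 0.4 -0.   0.9] w 85.2 g 0.0 j [0.06 0.3  1.1  0.   1.74 1.53]
```

View pics/w3.png

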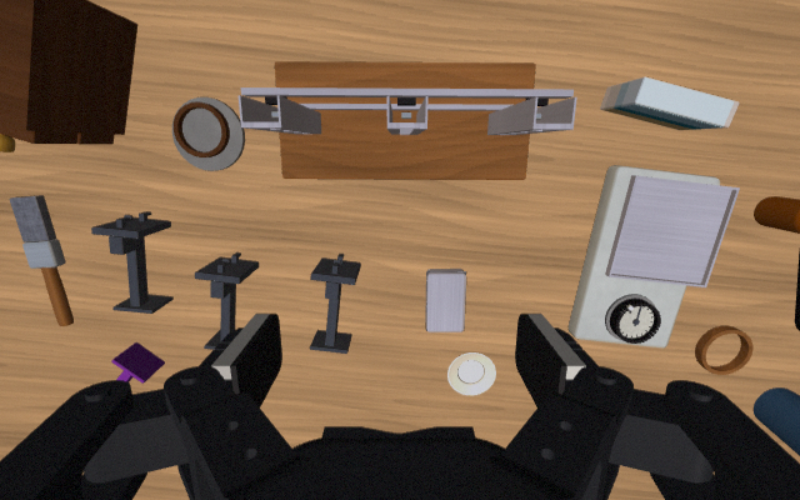

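```bash
python3 - <<'E'
from h import *
import pickle
d=pickle.load(open('w3.pkl','rb')); f=d['frame']
a=cv2.resize(f[45:150,180:330],(795,556),interpolation=cv2.INTER_CUBIC)
# three tiles, each 50 px wide x 45 high enlarged x5.2
t=[cv2.resize(f[65:115,x:x+76],None,fx=5,fy=5,interpolation=cv2.INTER_CUBIC) for x in (188,300,388)]
cv2.imwrite('pics/u.png',np.vstack([np.hstack(t[:2]),np.hstack([t[2],np.zeros_like(t[2])])]))
E
```

```text
(no output)
```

View pics/u.png

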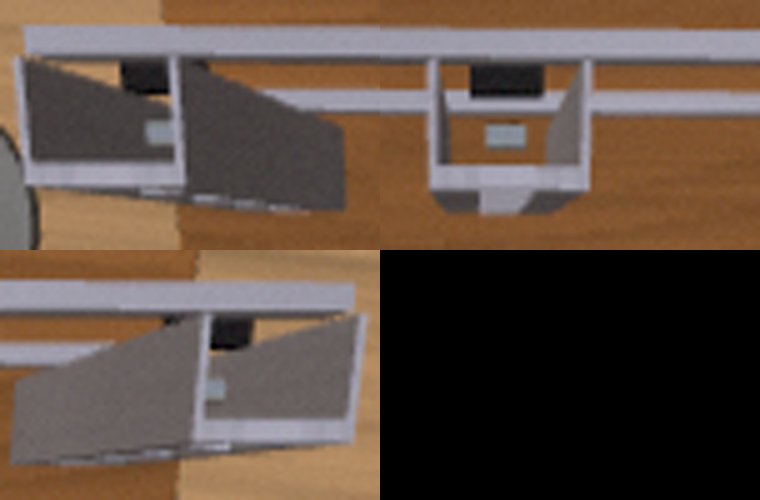

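```bash
python3 - <<'E'
from fit2 import *
import pickle
d=pickle.load(open('w3.pkl','rb'))
P={}
for n,a,b in [('L',(192.6,101.8),(225,101.6)),('M',(309.6,102.6),(341.6,102.6)),('R',(426.2,102.6),(458.2,103.2))]:
    p,q=at_z(d,*a,206),at_z(d,*b,206); P[n]=(p+q)/2; print(n,np.round(P[n],1),np.linalg.norm(p-q))
y=P['L']-P['R']; print('span',np.linalg.norm(y),'yaw',np.arctan2(-y[0],y[1]))
fx=[at_z(d,u*.8,v*.8,18) for u,v in ((282,178),(525,179))]; print('foot',np.round(fx,1).tolist(),np.linalg.norm(fx[0]-fx[1]))
# scale
c=[at_z(d,u*.8,v*.8,70) for u,v in ((627,175),(737,190),(706,288),(609,274))]; print('pan rim',np.round(c,1).tolist(),np.mean(c,0),[np.linalg.norm(c[i]-c[i-1]) for i in range(4)])
print('dial',at_z(d,633*.8,319*.8,57))
t=[at_z(d,u*.8,v*.8,32) for u,v in ((427,270),(465,270),(464,332),(427,332))];print('tin',np.round(t,1).tolist(),np.mean(t,0))
for (n,p,roi) in [('a1',(481,121),(245,292,195,290)),('a3',(516,408),(70,140,165,255))]:
    print(n,[ (np.round(x,2),round(e,3)) for x,e in (fitarm(d,p,roi),fitarm(d,p,roi,False),fitarm(d,p,roi,False,0,0))])
E
```

```text
L [658.4 174.8 206. ] 36.10432564849062
M [670.5  45.4 206. ] 35.61089921375429
R [683.3 -83.6 206. ] 35.6376900122172
span 259.69170148099823 yaw 0.09620426370470118
foot [[595.5, 208.5, 18.0], [628.3, -127.8, 18.0]] 337.90039548224433
pan rim [[648.6, -237.5, 70.0], [644.4, -380.8, 70.0], [511.9, -382.1, 70.0], [518.1, -246.6, 70.0]] [ 580.73757876 -311.7693618    70.        ] [np.float64(130.82753512596508), np.float64(143.36005165411058), np.float64(132.511608667159), np.float64(135.65567029024544)]
dial [ 452.00324688 -304.46798974   57.        ]
tin [[487.1, -6.8, 32.0], [492.6, -61.3, 32.0], [395.4, -74.1, 32.0], [389.7, -18.6, 32.0]] [441.2013782  -40.17603722  32.        ]
a1 [(array([470.09, 125.86,  -1.82, -31.71,   1.15]), np.float64(0.012)), (array([485.29, 121.3 ,  -2.93]), np.float64(0.114)), (array([483.13, 121.08,  -2.63]), np.float64(0.087))]
a3 [(array([506.07, 424.87,   3.32, -28.71,   2.47]), np.float64(0.036)), (array([518.44, 405.95,  -2.89]), np.float64(0.118)), (array([516.42, 405.33,   0.85]), np.float64(0.092))]
```

```bash
python3 - <<'E'
from h import *
plan([(432,123,150,-.03)])
plan([(432,123,19,-.03)])
E
```

```text
(432, 123, 150, -0.03) -> [-0.4981, -0.3113, 0.9333] [0.0, 0.0, 0.1655]
(432, 123, 19, -0.03) -> [0.0, -0.0, 0.4367] [0.0, 0.0, 0.0]
```

Emit:
{"method": "send_rows", "body": {
  "linear": [
    [-0.4981, -0.3113, 0.9333],
    [-0.4981, -0.3113, 0.9333],
    [-0.4981, -0.3113, 0.9333],
    [-0.4981, -0.3113, 0.9333],
    [-0.4981, -0.3113, 0.9333],
    [-0.4981, -0.3113, 0.9333],
    [-0.4981, -0.3113, 0.9333],
    [-0.4981, -0.3113, 0.9333],
    [-0.4981, -0.3113, 0.9333]
  ],
  "turn": [
    [0, 0, 0.1655],
    [0, 0, 0.1655],
    [0, 0, 0.1655],
    [0, 0, 0.1655],
    [0, 0, 0.1655],
    [0, 0, 0.1655],
    [0, 0, 0.1655],
    [0, 0, 0.1655],
    [0, 0, 0.1655]
  ],
  "hand": [1, 1, 1, 1, 1, 1, 1, 1, 1]
}}

```text
time: 5.48
tool_pos: [433.4, 123.2, 152.0]
tool_rot: [-3.139, -0.002, -0.03]
ft_force: [-0.3, -0.3, -0.3]
grip_width: 85.7
grasp_force: 0.0
```

```bash
python3 - <<'E'
from h import *
import pickle
st(); d=grab('wrist'); pickle.dump(d,open('w4.pkl','wb'))
cv2.imwrite('pics/w4.png',d['frame'])
E
```

```text
t 5.47 tcp [433.4 123.2 152. ] rot [-3.139e+00 -2.000e-03 -3.000e-02] F [-0.3 -0.3 -0.3] w 85.7 g 0.0 j [0.25 0.2  1.96 0.   0.99 1.85]
```

View pics/w4.png

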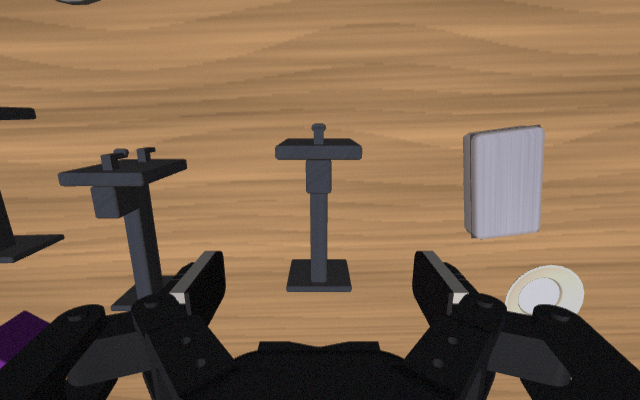

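The arm is centred between the fingers and aligned. Its back plate is at (318,150) and its end plate at (319,275). I'll check the distance along the bar and go down.

```bash
python3 - <<'E'
from fit2 import *
import pickle
d=pickle.load(open('w4.pkl','rb'))
for z in (60,70,78): a,b=at_z(d,276,159.5,z),at_z(d,361.5,159.5,z); print(z,a,b,np.linalg.norm(a-b))
roi=(255,385,115,300)
print([ (np.round(x,2),round(e,3)) for x,e in (fitarm(d,(482,121),roi),fitarm(d,(482,121),roi,False),fitarm(d,(482,121),roi,False,0,0))])
E
```

```text
60 [469.4940137  153.33347919  60.        ] [467.61944506  89.78322887  60.        ] 63.577891782397636
70 [470.73960771 151.92123136  70.        ] [468.9450207   91.08245947  70.        ] 60.865233976778754
78 [471.73608291 150.79143309  78.        ] [470.00548121  92.12184395  78.        ] 58.69510773228361
[(array([ 4.7957e+02,  1.2150e+02, -2.9900e+00, -1.4410e+01, -3.1000e-01]), np.float64(0.022)), (array([486.61, 121.35,  -2.96]), np.float64(0.154)), (array([481.14, 121.57,  -2.79]), np.float64(0.135))]
```

Emit:
{"method": "send_rows", "body": {
  "linear": [
    [0, 0, 0.2],
    [0, 0, 0.4367],
    [0, 0, 0.4367],
    [0, 0, 0.4367],
    [0, 0, 0.4367],
    [0, 0, 0.4367],
    [0, 0, 0.4367],
    [0, 0, 0.4367],
    [0, 0, 0.4367],
    [0, 0, 0.4367],
    [0, 0, 0.4367]
  ],
  "turn": [
    [0, 0, 0],
    [0, 0, 0],
    [0, 0, 0],
    [0, 0, 0],
    [0, 0, 0],
    [0, 0, 0],
    [0, 0, 0],
    [0, 0, 0],
    [0, 0, 0],
    [0, 0, 0],
    [0, 0, 0]
  ],
  "hand": [1, 1, 1, 1, 1, -1, -1, -1, -1, -1, -1]
}}

```text
time: 6.9
tool_pos: [432.0, 123.3, 20.1]
tool_rot: [-3.14, 0.0, -0.03]
ft_force: [-0.4, 0.0, 4.6]
grip_width: 13.1
grasp_force: 59.1
```

```bash
python3 - <<'E'
from h import *
plan([(432,123,150,-.03),(574.8,-94.1,150,.097)])
E
```

```text
(432, 123, 150, -0.03) -> [0.0, -0.0, -0.4367] [0.0, 0.0, 0.0]
(574.8, -94.1, 150, 0.097) -> [0.4975, 0.709, -0.4366] [0.0, 0.0, -0.1617]
```

Emit:
{"method": "send_rows", "body": {
  "linear": [
    [0, 0, -0.15],
    [0, 0, -0.3],
    [0, 0, -0.4367],
    [0.1, 0.14, -0.4366],
    [0.2, 0.28, -0.4366],
    [0.3, 0.43, -0.4366],
    [0.4, 0.57, -0.4366],
    [0.4975, 0.709, -0.4366],
    [0.4975, 0.709, -0.4366],
    [0.4975, 0.709, -0.4366],
    [0.4975, 0.709, -0.4366]
  ],
  "turn": [
    [0, 0, 0],
    [0, 0, 0],
    [0, 0, 0],
    [0, 0, -0.03],
    [0, 0, -0.06],
    [0, 0, -0.1],
    [0, 0, -0.13],
    [0, 0, -0.1617],
    [0, 0, -0.1617],
    [0, 0, -0.1617],
    [0, 0, -0.1617]
  ],
  "hand": [-1, -1, -1, -1, -1, -1, -1, -1, -1, -1, -1]
}}

```text
time: 8.28
tool_pos: [573.8, -92.9, 150.0]
tool_rot: [-3.14, 0.002, 0.098]
ft_force: [0.6, -0.7, -2.3]
grip_width: 13.4
grasp_force: 59.3
```

```bash
python3 - <<'E'
from h import *
import pickle
st(); d=grab('wrist'); pickle.dump(d,open('w5.pkl','wb')); s=grab('side'); pickle.dump(s,open('s5.pkl','wb'))
u,v=map(int,proj(s,(600,-90,140))); print(u,v)
a=cv2.resize(d['frame'],None,fx=.75,fy=.75); b=cv2.resize(s['frame'][v-40:v+40,u-60:u+60],None,fx=3.5,fy=3.5,interpolation=cv2.INTER_CUBIC)
o=np.zeros((590,480,3),np.uint8); o[:300]=a; o[305:585,:420]=b; cv2.imwrite('pics/w5.png',o)
E
```

```text
t 8.28 tcp [573.8 -92.9 150. ] rot [-3.14e+00  2.00e-03  9.80e-02] F [ 0.6 -0.7 -2.3] w 13.4 g 59.3 j [-0.18  0.39  1.67  0.    1.08  1.29]
292 169
```

View pics/w5.png

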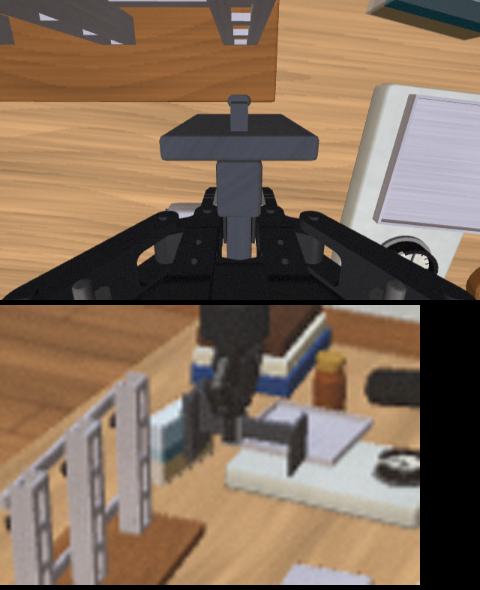

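```bash
python3 - <<'E'
from fit2 import *
import pickle
s=pickle.load(open('s5.pkl','rb')); st_=robot.get_state(); t=st_['tool_pos']; yaw=.098
for pitch in (0,-.0946):
    Rm=armR(yaw,pitch); g=np.array([-49,0,39]); o=np.array([t[0],t[1],t[2]+18.7])-Rm@g
    q=lambda x,y,z:tuple(np.round([(proj(s,Rm@np.array([x,y,z])+o)[0]-232)*3.5,(proj(s,Rm@np.array([x,y,z])+o)[1]-129)*3.5+305]).astype(int))
    print(pitch,np.round(o,1),'end',[q(-126,y,z) for y,z in((28,67),(28,11),(-28,11),(-28,67))],'back',[q(-10,y,z) for y,z in((30,78),(30,0),(-30,0),(-30,78))])
# slot columns/upright edges in wrist
d=pickle.load(open('w5.pkl','rb'))
u=np.array([.9953,.0968,0]);l=np.array([-.0968,.9953,0]); S=np.array([683.3,-83.6,100])
for z in (14,60): print([np.round(np.array(proj(d,S+l*y+[0,0,z]))*.75) for y in (-18,-6.5,6.5,18)])
E
```

```text
0 [622.9 -88.2 130.1] end [(np.int64(292), np.int64(423)), (np.int64(291), np.int64(469)), (np.int64(306), np.int64(448)), (np.int64(307), np.int64(403))] back [(np.int64(190), np.int64(399)), (np.int64(191), np.int64(463)), (np.int64(210), np.int64(441)), (np.int64(209), np.int64(378))]
-0.0946 [626.4 -87.8 134.9] end [(np.int64(294), np.int64(429)), (np.int64(288), np.int64(475)), (np.int64(303), np.int64(454)), (np.int64(309), np.int64(409))] back [(np.int64(193), np.int64(396)), (np.int64(188), np.int64(459)), (np.int64(207), np.int64(437)), (np.int64(212), np.int64(376))]
[array([267.,  20.]), array([250.,  20.]), array([231.,  20.]), array([214.,  20.])]
[array([278.,  -6.]), array([254.,  -6.]), array([228.,  -6.]), array([204.,  -6.])]
```

```bash
python3 - <<'E'
from fit2 import *
import pickle
s=pickle.load(open('s5.pkl','rb')); cv2.imwrite('pics/e.png',cv2.resize(s['frame'][148:188,280:330],None,fx=12,fy=12,interpolation=cv2.INTER_CUBIC))
roi=(305,326,154,186); u0,u1,v0,v1=roi
f=s['frame'][v0:v1,u0:u1].astype(float).max(2); bg=np.percentile(f,80); print(bg,f.min()); m=np.clip((120-f)/60,0,1)
def c(v):
    return ((cv2.GaussianBlur(rend4(s,np.array([625+v[0],-88,132+v[1]]),armR(.098,v[2]/100),roi)-m,(0,0),.7))**2).sum()
for p0 in (0,-10,-5):
    r=minimize(c,[0,0,p0],method='Nelder-Mead',options=dict(initial_simplex=[[0,0,p0],[5,0,p0],[0,5,p0],[0,0,p0+5]])); print(r.x,r.fun,m.sum())
E
```

```text
205.0 50.0
[ 0.41859674  3.72631889 -8.9825864 ] 21.065070026716285 105.15
[  0.57842018  11.43837276 -15.33115735] 20.6157639890894 105.15
[  0.7806436    8.81705174 -12.6857713 ] 20.251283455809087 105.15
```

View pics/e.png

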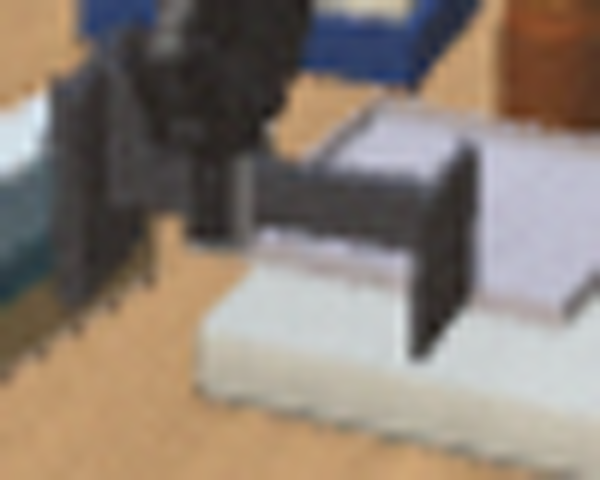

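```bash
python3 - <<'E'
from fit2 import *
import pickle
s=pickle.load(open('s5.pkl','rb'))
for p in (0,-.05,-.0946):
    for z in (50,28):
        a,b=[np.array(proj(s,armR(.098,p)@np.array([x,7,z])+[625,-88,132])) for x in(-65,-118)]; print(p,z,(b-a)[1]/(b-a)[0],(a-[280,148])*12,(b-[280,148])*12)
d=pickle.load(open('w4.pkl','rb'))
# pitch from pre-grasp wrist view: bar/plate ratio ; back plate top edge thickness etc
for p,z in((0,0),(-.0946,.95)):
    q=lambda *a:np.round(proj(d,armR(-.03,p)@np.array(a)+[481.3,121.5,z]),1)
    print(p,'plate top front',q(-10,30,78),q(-10,-30,78),'plate top rear',q(0,30,78),q(0,-30,78),'end top front',q(-126,28,67),q(-126,-28,67),'end bot',q(-126,28,11),'rib front',q(-34,9,78),q(-34,-9,78))
E
```

```text
0 50 0.154922985411457 [256.41832614 163.7124032 ] [413.26534317 188.01161133]
0 28 0.15811267797820622 [256.02568715 225.61175045] [411.86683349 250.25221144]
-0.05 50 0.20367288877451808 [263.45232163 174.18144889] [419.88999368 206.04356147]
-0.05 28 0.20655620025245497 [259.80975971 235.39266695] [415.19776858 267.48902363]
-0.0946 50 0.2472932187465959 [269.30071867 183.72306261] [425.02220275 222.23192964]
-0.0946 28 0.2499076171183659 [262.77203648 244.18609926] [417.41400681 282.83230557]
0 plate top front [274.5 158.9] [362.  158.9] plate top rear [274.  144.1] [362.5 144.1] end top front [284.  299.5] [352.6 299.6] end bot [290.1 267.9] rib front [305.5 192.9] [331.  192.9]
-0.0946 plate top front [275.  169.4] [361.5 169.4] plate top rear [274.2 155.1] [362.2 155.1] end top front [285.6 298.1] [351.1 298.2] end bot [291.1 263.3] rib front [305.7 201.8] [330.7 201.9]
```

```bash
python3 - <<'E'
from h import *
u=np.array([.9953,.0968]);S=np.array([683.3,-83.6])
t=[(*np.round(S-u*(49+k),2),140,.097) for k in (60,30,11)]
plan(t)
E
```

```text
(np.float64(574.81), np.float64(-94.15), 140, 0.097) -> [0.0, 0.0002, 0.0333] [0.0, 0.0, 0.0]
(np.float64(604.67), np.float64(-91.25), 140, 0.097) -> [0.1, 0.0002, 0.0333] [0.0, 0.0, 0.0]
(np.float64(623.58), np.float64(-89.41), 140, 0.097) -> [0.1633, 0.0002, 0.0333] [0.0, 0.0, 0.0]
```

Emit:
{"method": "send_rows", "body": {
  "linear": [
    [0.0, 0.0002, 0.0333],
    [0.05, 0.0002, 0.0333],
    [0.1, 0.0002, 0.0333],
    [0.13, 0.0002, 0.0333],
    [0.15, 0.0002, 0.0333],
    [0.1633, 0.0002, 0.0333],
    [0.1633, 0.0002, 0.0333],
    [0.1633, 0.0002, 0.0333]
  ],
  "turn": [
    [0, 0, 0],
    [0, 0, 0],
    [0, 0, 0],
    [0, 0, 0],
    [0, 0, 0],
    [0, 0, 0],
    [0, 0, 0],
    [0, 0, 0]
  ],
  "hand": [-1, -1, -1, -1, -1, -1, -1, -1]
}}

```text
time: 9.38
tool_pos: [623.2, -89.3, 140.4]
tool_rot: [-3.14, 0.001, 0.097]
ft_force: [-0.1, 0.2, -2.1]
grip_width: 13.1
grasp_force: 59.3
```

```bash
python3 - <<'E'
from h import *
st(); d=grab('wrist'); 
cv2.imwrite('pics/w6.png',d['frame'][0:260,160:480].repeat(2,0).repeat(2,1))
s=grab('side'); u,v=map(int,proj(s,(650,-88,140)));cv2.imwrite('pics/s6.png',cv2.resize(s['frame'][v-35:v+35,u-40:u+50],None,fx=8,fy=8,interpolation=cv2.INTER_CUBIC))
u=np.array([.9953,.0968]);S=np.array([683.3,-83.6])
plan([(*np.round(S-u*(49+k),2),140,.097) for k in (5,-1)],False)
E
```

```text
t 9.38 tcp [623.2 -89.3 140.4] rot [-3.14e+00  1.00e-03  9.70e-02] F [-0.1  0.2 -2.1] w 13.1 g 59.3 j [-0.16  0.47  1.56  0.    1.11  1.31]
(np.float64(629.55), np.float64(-88.83), 140, 0.097) -> [0.02, 0.0, -0.0] [0.0, 0.0, 0.0]
(np.float64(635.53), np.float64(-88.25), 140, 0.097) -> [0.0401, 0.0, -0.0] [0.0, 0.0, 0.0]
```

View pics/w6.png

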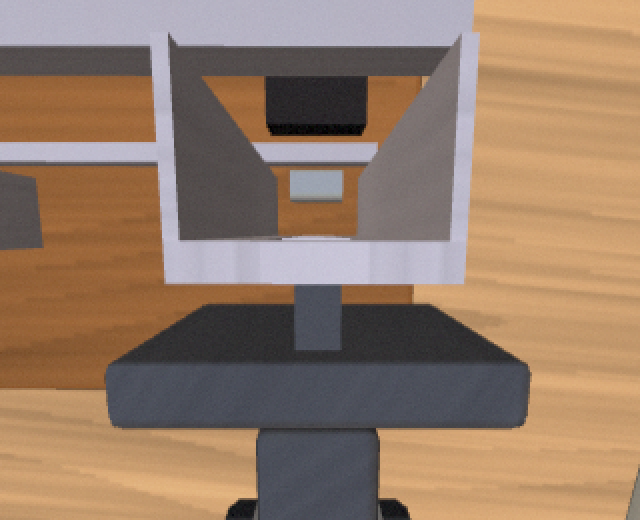

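Picture: claws centred (318) on the upright (315), about 11 mm short. I'll move in to contact.

```bash
python3 - <<'E'
from h import *
u=np.array([.9953,.0968]);S=np.array([683.3,-83.6])
plan([(*np.round(S-u*(49+k),2),140,.097) for k in (5,-1)])
E
```

```text
(np.float64(629.55), np.float64(-88.83), 140, 0.097) -> [0.02, 0.0, -0.0] [0.0, 0.0, 0.0]
(np.float64(635.53), np.float64(-88.25), 140, 0.097) -> [0.0401, 0.0, -0.0] [0.0, 0.0, 0.0]
```

Emit:
{"method": "send_rows", "body": {
  "linear": [
    [0.01, 0, 0],
    [0.02, 0, 0],
    [0.027, 0, 0],
    [0.034, 0, 0],
    [0.0401, 0, 0],
    [0.0401, 0, 0]
  ],
  "turn": [
    [0, 0, 0],
    [0, 0, 0],
    [0, 0, 0],
    [0, 0, 0],
    [0, 0, 0],
    [0, 0, 0]
  ],
  "hand": [-1, -1, -1, -1, -1, -1]
}}

```text
time: 10.22
tool_pos: [634.4, -88.1, 140.2]
tool_rot: [-3.14, 0.003, 0.097]
ft_force: [-4.6, 1.0, 0.1]
grip_width: 13.2
grasp_force: 59.7
```

```bash
python3 - <<'E'
from h import *
plan([(635.3,-88.25,130,.097),(635.3,-88.25,124,.097)])
E
```

```text
(635.3, -88.25, 130, 0.097) -> [-0.0008, -0.0, 0.0333] [0.0, 0.0, 0.0]
(635.3, -88.25, 124, 0.097) -> [-0.0008, -0.0001, 0.0533] [0.0, 0.0, 0.0]
```

Emit:
{"method": "send_rows", "body": {
  "linear": [
    [-0.0008, 0.0, 0.013],
    [-0.0008, 0.0, 0.026],
    [-0.0008, 0.0, 0.0334],
    [-0.0008, 0.0, 0.04],
    [-0.0008, 0.0, 0.047],
    [-0.0008, 0.0, 0.0533],
    [-0.0008, 0.0, 0.0533]
  ],
  "turn": [
    [0, 0, 0],
    [0, 0, 0],
    [0, 0, 0],
    [0, 0, 0],
    [0, 0, 0],
    [0, 0, 0],
    [0, 0, 0]
  ],
  "hand": [-1, -1, -1, -1, -1, -1, -1]
}}

```text
time: 11.1
tool_pos: [633.9, -88.4, 125.6]
tool_rot: [-3.14, 0.002, 0.097]
ft_force: [-8.4, -0.5, 6.0]
grip_width: 13.1
grasp_force: 60.7
```

```bash
python3 - <<'E'
from h import *
plan([(634.6,-88.3,118.5,.097)])
E
```

```text
(634.6, -88.3, 118.5, 0.097) -> [-0.0023, -0.0, 0.0184] [0.0, 0.0, 0.0]
```

Emit:
{"method": "send_rows", "body": {
  "linear": [
    [-0.0024, 0.0, 0.005],
    [-0.0024, 0.0, 0.01],
    [-0.0024, 0.0, 0.014],
    [-0.0024, 0.0, 0.0183],
    [-0.0024, 0.0, 0.0183],
    [-0.0024, 0.0, 0.0183]
  ],
  "turn": [
    [0, 0, 0],
    [0, 0, 0],
    [0, 0, 0],
    [0, 0, 0],
    [0, 0, 0],
    [0, 0, 0]
  ],
  "hand": [-1, -1, -1, -1, -1, -1]
}}

```text
time: 11.85
tool_pos: [634.2, -88.2, 119.6]
tool_rot: [-3.14, 0.001, 0.097]
ft_force: [-6.1, 0.1, 4.1]
grip_width: 13.1
grasp_force: 60.4
```

```bash
python3 - <<'E'
from h import *
plan([(634.3,-88.3,116.5,.097)])
E
```

```text
(634.3, -88.3, 116.5, 0.097) -> [-0.001, -0.0001, 0.0066] [0.0, 0.0, 0.0]
```

Emit:
{"method": "send_rows", "body": {
  "linear": [
    [-0.001, 0, 0.0067],
    [-0.001, 0, 0.0067],
    [-0.001, 0, 0.0067]
  ],
  "turn": [
    [0, 0, 0],
    [0, 0, 0],
    [0, 0, 0]
  ],
  "hand": [-1, -1, -1]
}}

```text
time: 12.22
tool_pos: [634.0, -88.2, 119.3]
tool_rot: [-3.14, -0.0, 0.097]
ft_force: [-9.6, -0.4, 12.2]
grip_width: 13.1
grasp_force: 61.5
```

```bash
python3 - <<'E'
from h import *
plan([(634.3,-88.3,125,.097),(634.3,-88.3,240,.097),(500,150,240,.0)])
plan([(418.6,276.6,150,-.027),(418.6,276.6,19,-.027)])
E
```

```text
(634.3, -88.3, 125, 0.097) -> [-0.0, -0.0, -0.0283] [0.0, 0.0, 0.0]
(634.3, -88.3, 240, 0.097) -> [-0.0, 0.0, -0.4116] [0.0, 0.0, 0.0]
(500, 150, 240, 0.0) -> [-0.3687, -0.8339, -0.4117] [0.0, 0.0, 0.1235]
(418.6, 276.6, 150, -0.027) -> [-0.2713, -0.4221, 0.3] [0.0, 0.0, 0.0344]
(418.6, 276.6, 19, -0.027) -> [-0.2713, -0.4221, 0.7367] [0.0, 0.0, 0.0344]
```

Emit:
{"method": "send_rows", "body": {
  "linear": [
    [0, 0, -0.01],
    [0, 0, -0.01],
    [0, 0, -0.01],
    [0, 0, -0.01],
    [0, 0, -0.15],
    [0, 0, -0.3],
    [0, 0, -0.41],
    [-0.1, -0.2, -0.4117],
    [-0.2, -0.4, -0.4117],
    [-0.2, -0.5, -0.4117],
    [-0.2, -0.6, -0.4117],
    [-0.2, -0.6, -0.4117]
  ],
  "turn": [
    [0, 0, 0],
    [0, 0, 0],
    [0, 0, 0],
    [0, 0, 0],
    [0, 0, 0],
    [0, 0, 0],
    [0, 0, 0],
    [0, 0, 0],
    [0, 0, 0],
    [0, 0, 0],
    [0, 0, 0],
    [0, 0, 0]
  ],
  "hand": [1, 1, 1, 1, 1, 1, 1, 1, 1, 1, 1, 1]
}}

```text
time: 13.72
tool_pos: [556.9, 86.6, 240.7]
tool_rot: [-3.14, 0.0, 0.1]
ft_force: [-0.2, -0.9, 0.1]
grip_width: 85.1
grasp_force: 0.0
```

```bash
python3 - <<'E'
from h import *
json.dump([557.15,85.05,240.0,R.from_euler('xyz',[np.pi,0,.097]).as_matrix().tolist()],open('cmd.json','w'))
plan([(418.6,276.6,150,-.027)])
E
```

```text
(418.6, 276.6, 150, -0.027) -> [-0.3978, -0.6802, 0.3] [0.0, -0.0, 0.1579]
```

Emit:
{"method": "send_rows", "body": {
  "linear": [
    [-0.3978, -0.6802, 0.3],
    [-0.3978, -0.6802, 0.3],
    [-0.3978, -0.6802, 0.3],
    [-0.3978, -0.6802, 0.3],
    [-0.3978, -0.6802, 0.3],
    [-0.3978, -0.6802, 0.3],
    [-0.3978, -0.6802, 0.3],
    [-0.3978, -0.6802, 0.3]
  ],
  "turn": [
    [0, 0, 0.1579],
    [0, 0, 0.1579],
    [0, 0, 0.1579],
    [0, 0, 0.1579],
    [0, 0, 0.1579],
    [0, 0, 0.1579],
    [0, 0, 0.1579],
    [0, 0, 0.1579]
  ],
  "hand": [1, 1, 1, 1, 1, 1, 1, 1]
}}

```text
time: 14.72
tool_pos: [419.7, 275.8, 151.5]
tool_rot: [-3.14, -0.0, -0.029]
ft_force: [0.4, -0.3, 0.0]
grip_width: 85.6
grasp_force: 0.0
```

```bash
cat > near.py <<'E'
from fit2 import *
def near(x,y):
    "arm pose from the near wrist view: level fit and free fit"
    st(); d=grab('wrist'); roi=(255,385,110,300)
    f=d['frame'].astype(int); print('dark in roi',darkmask(d,roi).sum())
    for k in ((True,),(False,0,0)) if True else (): 
        v,e=fitarm(d,(x,y),roi,*([True] if k[0] else [False,0,0])); print(np.round(v,2),round(e,3))
    return d
E
python3 - <<'E'
from near import *
near(467.6,275.3)
plan([(418.6,276.6,19,-.027)],False)
E
```

```text
t 14.72 tcp [419.7 275.8 151.5] rot [-3.14  -0.    -0.029] F [ 0.4 -0.3  0. ] w 85.6 g 0.0 j [0.56 0.27 1.85 0.   1.02 2.16]
dark in roi 5863.0
[ 4.6552e+02  2.7540e+02 -2.8300e+00 -1.4010e+01 -2.8000e-01] 0.022
[466.66 275.3   -2.77] 0.127
(418.6, 276.6, 19, -0.027) -> [-0.0, -0.0, 0.4367] [-0.0, -0.0, -0.0]
```

```bash
python3 - <<'E'
from h import *
plan([(417.7,276.6,19,-.028)])
u=np.array([.9953,.0968]);S=np.array([670.5,45.4])
t=[(417.7,276.6,150,-.028)]+[(*np.round(S-u*(49+k),2),150,.097) for k in (60,)]+[(*np.round(S-u*(49+k),2),140,.097) for k in (60,30,11)]
plan(t)
E
```

```text
(417.7, 276.6, 19, -0.028) -> [-0.003, 0.0001, 0.4367] [-0.0, -0.0, 0.0013]
(417.7, 276.6, 150, -0.028) -> [-0.0, -0.0, -0.4367] [-0.0, -0.0, -0.0]
(np.float64(562.01), np.float64(34.85), 150, 0.097) -> [0.5034, 0.792, -0.4367] [0.0, 0.0, -0.1592]
(np.float64(562.01), np.float64(34.85), 140, 0.097) -> [0.5034, 0.792, -0.4034] [0.0, 0.0, -0.1592]
(np.float64(591.87), np.float64(37.75), 140, 0.097) -> [0.6026, 0.7795, -0.4034] [0.0, 0.0, -0.1592]
(np.float64(610.78), np.float64(39.59), 140, 0.097) -> [0.6655, 0.7716, -0.4034] [0.0, 0.0, -0.1592]
```

Emit:
{"method": "send_rows", "body": {
  "linear": [
    [-0.003, 0, 0.2],
    [-0.003, 0.0, 0.4367],
    [-0.003, 0.0, 0.4367],
    [-0.003, 0.0, 0.4367],
    [-0.003, 0.0, 0.4367],
    [-0.003, 0.0, 0.4367],
    [-0.003, 0.0, 0.4367],
    [-0.003, 0.0, 0.4367],
    [-0.003, 0.0, 0.4367],
    [-0.003, 0.0, 0.4367],
    [-0.003, 0.0, 0.4367]
  ],
  "turn": [
    [0, 0, 0],
    [0, 0, 0],
    [0, 0, 0],
    [0, 0, 0],
    [0, 0, 0],
    [0, 0, 0],
    [0, 0, 0],
    [0, 0, 0],
    [0, 0, 0],
    [0, 0, 0],
    [0, 0, 0]
  ],
  "hand": [1, 1, 1, 1, 1, -1, -1, -1, -1, -1, -1]
}}

```text
time: 16.15
tool_pos: [417.7, 277.0, 20.3]
tool_rot: [-3.14, 0.0, -0.027]
ft_force: [-0.4, 0.5, 4.8]
grip_width: 13.2
grasp_force: 59.3
```

Emit:
{"method": "send_rows", "body": {
  "linear": [
    [0, 0, -0.15],
    [0, 0, -0.3],
    [0, 0, -0.4367],
    [0.1, 0.16, -0.4367],
    [0.2, 0.32, -0.4367],
    [0.3, 0.47, -0.4367],
    [0.4, 0.63, -0.4367],
    [0.5034, 0.792, -0.4367],
    [0.5034, 0.792, -0.4034],
    [0.5034, 0.792, -0.4034],
    [0.5034, 0.792, -0.4034],
    [0.55, 0.786, -0.4034],
    [0.6026, 0.7795, -0.4034],
    [0.635, 0.7755, -0.4034],
    [0.6655, 0.7716, -0.4034],
    [0.6655, 0.7716, -0.4034],
    [0.6655, 0.7716, -0.4034]
  ],
  "turn": [
    [0, 0, 0],
    [0, 0, 0],
    [0, 0, 0],
    [0, 0, -0.03],
    [0, 0, -0.06],
    [0, 0, -0.1],
    [0, 0, -0.13],
    [0, 0, -0.1592],
    [0, 0, -0.1592],
    [0, 0, -0.1592],
    [0, 0, -0.1592],
    [0, 0, -0.1592],
    [0, 0, -0.1592],
    [0, 0, -0.1592],
    [0, 0, -0.1592],
    [0, 0, -0.1592],
    [0, 0, -0.1592]
  ],
  "hand": [-1, -1, -1, -1, -1, -1, -1, -1, -1, -1, -1, -1, -1, -1, -1, -1, -1]
}}

```text
time: 18.27
tool_pos: [610.6, 39.9, 140.4]
tool_rot: [-3.14, 0.001, 0.098]
ft_force: [-0.8, 0.1, -2.4]
grip_width: 13.3
grasp_force: 59.5
```

```bash
python3 - <<'E'
from h import *
st(); d=grab('wrist'); f=d['frame'].astype(int)
# upright top band: bright low-sat pixels; same crop as before => row v~130 (260/2)
for v in (125,130,135):
    b=np.where((f[v,160:480].min(1)>150)&(np.ptp(f[v,160:480],axis=1)<45))[0]+160; print(v,b.min() if len(b) else None,b.max() if len(b) else None, len(b))
v=155; b=np.where(f[v,240:400].max(1)<110)[0]+240; print('claw',b.min(),b.max())
u=np.array([.9953,.0968]);S=np.array([670.5,45.4])
plan([(*np.round(S-u*(49+k),2),140,.097) for k in (5,-1)])
plan([(*np.round(S-u*(49+k),2),z,.097) for k,z in ((-.8,130),(-.8,124),(-.3,118.5),(0,116.5))],False)
E
```

```text
t 18.27 tcp [610.6  39.9 140.4] rot [-3.14e+00  1.00e-03  9.80e-02] F [-0.8  0.1 -2.4] w 13.3 g 59.5 j [0.05 0.44 1.61 0.   1.09 1.52]
125 241 392 152
130 242 391 150
135 242 391 150
claw 257 380
(np.float64(616.75), np.float64(40.17), 140, 0.097) -> [0.02, 0.0, 0.0] [0.0, 0.0, 0.0]
(np.float64(622.73), np.float64(40.75), 140, 0.097) -> [0.04, 0.0, 0.0] [0.0, 0.0, 0.0]
(np.float64(622.53), np.float64(40.73), 130, 0.097) -> [-0.0007, 0.0, 0.0334] [0.0, 0.0, 0.0]
(np.float64(622.53), np.float64(40.73), 124, 0.097) -> [-0.0007, 0.0, 0.0534] [0.0, 0.0, 0.0]
(np.float64(622.03), np.float64(40.69), 118.5, 0.097) -> [-0.0024, 0.0, 0.0717] [0.0, 0.0, 0.0]
(np.float64(621.73), np.float64(40.66), 116.5, 0.097) -> [-0.0034, 0.0, 0.0784] [0.0, 0.0, 0.0]
```

Emit:
{"method": "send_rows", "body": {
  "linear": [
    [0.01, 0, 0],
    [0.02, 0, 0],
    [0.027, 0, 0],
    [0.034, 0, 0],
    [0.04, 0, 0],
    [0.04, 0, 0]
  ],
  "turn": [
    [0, 0, 0],
    [0, 0, 0],
    [0, 0, 0],
    [0, 0, 0],
    [0, 0, 0],
    [0, 0, 0]
  ],
  "hand": [-1, -1, -1, -1, -1, -1]
}}

```text
time: 19.08
tool_pos: [621.9, 41.0, 140.4]
tool_rot: [-3.14, 0.003, 0.098]
ft_force: [-4.8, 0.2, -0.5]
grip_width: 13.4
grasp_force: 59.8
```

Same contact as before, so I'll press down slowly in one call.

Emit:
{"method": "send_rows", "body": {
  "linear": [
    [-0.0007, 0, 0.013],
    [-0.0007, 0, 0.026],
    [-0.0007, 0, 0.0334],
    [-0.0007, 0, 0.04],
    [-0.0007, 0, 0.047],
    [-0.001, 0, 0.0534],
    [-0.0024, 0, 0.058],
    [-0.0024, 0, 0.063],
    [-0.0024, 0, 0.067],
    [-0.0024, 0, 0.0717],
    [-0.0034, 0, 0.0717],
    [-0.0034, 0, 0.0784],
    [-0.0034, 0, 0.0784],
    [-0.0034, 0, 0.0784]
  ],
  "turn": [
    [0, 0, 0],
    [0, 0, 0],
    [0, 0, 0],
    [0, 0, 0],
    [0, 0, 0],
    [0, 0, 0],
    [0, 0, 0],
    [0, 0, 0],
    [0, 0, 0],
    [0, 0, 0],
    [0, 0, 0],
    [0, 0, 0],
    [0, 0, 0],
    [0, 0, 0]
  ],
  "hand": [-1, -1, -1, -1, -1, -1, -1, -1, -1, -1, -1, -1, -1, -1]
}}

```text
time: 20.82
tool_pos: [621.6, 41.0, 119.5]
tool_rot: [-3.14, -0.0, 0.098]
ft_force: [-10.9, -0.8, 11.7]
grip_width: 13.3
grasp_force: 61.9
```

```bash
python3 - <<'E'
from h import *
st()
u=np.array([.9953,.0968]);S=np.array([670.5,45.4])
plan([(*np.round(S-u*(49+k),2),z,.097) for k,z in ((-.8,130),(-.8,124),(-.3,118.5),(0,116.5))])
plan([(621.7,40.7,119,.097),(621.7,40.7,240,.097),(480,300,240,.05)])
E
```

```text
t 20.82 tcp [621.6  41.  119.5] rot [-3.14  -0.     0.098] F [-10.9  -0.8  11.7] w 13.3 g 61.9 j [0.05 0.48 1.61 0.   1.05 1.52]
(np.float64(622.53), np.float64(40.73), 130, 0.097) -> [-0.0007, 0.0, 0.0334] [0.0, 0.0, 0.0]
(np.float64(622.53), np.float64(40.73), 124, 0.097) -> [-0.0007, 0.0, 0.0534] [0.0, 0.0, 0.0]
(np.float64(622.03), np.float64(40.69), 118.5, 0.097) -> [-0.0024, 0.0, 0.0717] [0.0, 0.0, 0.0]
(np.float64(621.73), np.float64(40.66), 116.5, 0.097) -> [-0.0034, 0.0, 0.0784] [0.0, 0.0, 0.0]
(621.7, 40.7, 119, 0.097) -> [-0.0001, -0.0001, -0.0084] [0.0, 0.0, 0.0]
(621.7, 40.7, 240, 0.097) -> [-0.0001, -0.0001, -0.4117] [0.0, 0.0, 0.0]
(480, 300, 240, 0.05) -> [-0.3865, -0.9061, -0.4117] [0.0, -0.0, 0.0598]
```

Home, same stop height. I'll release, lift and head for the third arm.

Emit:
{"method": "send_rows", "body": {
  "linear": [
    [0, 0, -0.0084],
    [0, 0, -0.0084],
    [0, 0, -0.0084],
    [0, 0, -0.0084],
    [0, 0, -0.15],
    [0, 0, -0.3],
    [0, 0, -0.4117],
    [-0.1, -0.2, -0.4117],
    [-0.2, -0.4, -0.4117],
    [-0.3, -0.6, -0.4117],
    [-0.36, -0.8, -0.4117],
    [-0.3865, -0.9061, -0.4117],
    [-0.3865, -0.9061, -0.4117],
    [-0.3865, -0.9061, -0.4117]
  ],
  "turn": [
    [0, 0, 0],
    [0, 0, 0],
    [0, 0, 0],
    [0, 0, 0],
    [0, 0, 0],
    [0, 0, 0],
    [0, 0, 0],
    [0, 0, 0],
    [0, 0, 0],
    [0, 0, 0.05],
    [0, 0, 0.0598],
    [0, 0, 0.0598],
    [0, 0, 0.0598],
    [0, 0, 0.0598]
  ],
  "hand": [1, 1, 1, 1, 1, 1, 1, 1, 1, 1, 1, 1, 1, 1]
}}

```text
time: 22.58
tool_pos: [480.1, 299.7, 240.8]
tool_rot: [-3.141, 0.001, 0.052]
ft_force: [-0.0, 0.5, 0.2]
grip_width: 85.4
grasp_force: 0.0
```

```bash
python3 - <<'E'
from h import *
st()
plan([(466.5,405.4,150,0)])
E
```

```text
t 22.57 tcp [480.1 299.7 240.8] rot [-3.141e+00  1.000e-03  5.200e-02] F [-0.   0.5  0.2] w 85.4 g 0.0 j [0.54 0.3  1.57 0.   1.27 2.06]
(466.5, 405.4, 150, 0) -> [-0.0273, -0.3532, 0.3] [-0.0, -0.0, 0.0637]
```

Emit:
{"method": "send_rows", "body": {
  "linear": [
    [-0.0273, -0.3532, 0.3],
    [-0.0273, -0.3532, 0.3],
    [-0.0273, -0.3532, 0.3],
    [-0.0273, -0.3532, 0.3],
    [-0.0273, -0.3532, 0.3],
    [-0.0273, -0.3532, 0.3]
  ],
  "turn": [
    [0, 0, 0.0637],
    [0, 0, 0.0637],
    [0, 0, 0.0637],
    [0, 0, 0.0637],
    [0, 0, 0.0637],
    [0, 0, 0.0637]
  ],
  "hand": [1, 1, 1, 1, 1, 1]
}}

```text
time: 23.32
tool_pos: [467.3, 404.7, 152.7]
tool_rot: [-3.139, -0.001, -0.001]
ft_force: [-0.5, -0.6, 0.2]
grip_width: 85.4
grasp_force: 0.0
```

```bash
python3 - <<'E'
from near import *
near(515.5,405.4)
E
```

```text
t 23.32 tcp [467.3 404.7 152.7] rot [-3.139e+00 -1.000e-03 -1.000e-03] F [-0.5 -0.6  0.2] w 85.4 g 0.0 j [0.69 0.44 1.58 0.   1.12 2.27]
dark in roi 5769.0
[ 5.1433e+02  4.0539e+02 -5.2000e-01 -1.4360e+01 -3.8000e-01] 0.019
[ 5.1618e+02  4.0536e+02 -4.5000e-01] 0.127
```

```bash
python3 - <<'E'
from h import *
plan([(467.2,405.5,19,-.005)])
u=np.array([.9953,.0968]);S=np.array([658.2,174.8])
t=[(467.2,405.5,150,-.005)]+[(*np.round(S-u*(49+k),2),150,.097) for k in (60,)]+[(*np.round(S-u*(49+k),2),140,.097) for k in (60,30,11)]
plan(t)
E
```

```text
(467.2, 405.5, 19, -0.005) -> [0.0023, -0.0003, 0.4367] [-0.0, -0.0, 0.0064]
(467.2, 405.5, 150, -0.005) -> [0.0, -0.0, -0.4367] [-0.0, -0.0, -0.0]
(np.float64(549.71), np.float64(164.25), 150, 0.097) -> [0.2791, 0.8028, -0.4367] [0.0, -0.0, -0.1299]
(np.float64(549.71), np.float64(164.25), 140, 0.097) -> [0.2791, 0.8028, -0.4034] [0.0, -0.0, -0.1299]
(np.float64(579.57), np.float64(167.15), 140, 0.097) -> [0.3786, 0.7926, -0.4034] [0.0, -0.0, -0.1299]
(np.float64(598.48), np.float64(168.99), 140, 0.097) -> [0.4416, 0.7861, -0.4034] [0.0, -0.0, -0.1299]
```

Emit:
{"method": "send_rows", "body": {
  "linear": [
    [0.0023, 0, 0.2],
    [0.0023, 0, 0.4367],
    [0.0023, 0, 0.4367],
    [0.0023, 0, 0.4367],
    [0.0023, 0, 0.4367],
    [0.0023, 0, 0.4367],
    [0.0023, 0, 0.4367],
    [0.0023, 0, 0.4367],
    [0.0023, 0, 0.4367],
    [0.0023, 0, 0.4367],
    [0.0023, 0, 0.4367]
  ],
  "turn": [
    [0, 0, 0.0064],
    [0, 0, 0.0064],
    [0, 0, 0.0064],
    [0, 0, 0.0064],
    [0, 0, 0.0064],
    [0, 0, 0.0064],
    [0, 0, 0.0064],
    [0, 0, 0.0064],
    [0, 0, 0.0064],
    [0, 0, 0.0064],
    [0, 0, 0.0064]
  ],
  "hand": [1, 1, 1, 1, 1, -1, -1, -1, -1, -1, -1]
}}

```text
time: 24.75
tool_pos: [467.1, 405.9, 20.4]
tool_rot: [-3.14, 0.0, -0.004]
ft_force: [-0.6, 1.0, 2.5]
grip_width: 13.1
grasp_force: 59.2
```

Emit:
{"method": "send_rows", "body": {
  "linear": [
    [0, 0, -0.15],
    [0, 0, -0.3],
    [0, 0, -0.4367],
    [0.055, 0.16, -0.4367],
    [0.11, 0.32, -0.4367],
    [0.165, 0.48, -0.4367],
    [0.22, 0.64, -0.4367],
    [0.2791, 0.8028, -0.4367],
    [0.2791, 0.8028, -0.4034],
    [0.2791, 0.8028, -0.4034],
    [0.2791, 0.8028, -0.4034],
    [0.33, 0.7976, -0.4034],
    [0.3786, 0.7926, -0.4034],
    [0.41, 0.7893, -0.4034],
    [0.4416, 0.7861, -0.4034],
    [0.4416, 0.7861, -0.4034],
    [0.4416, 0.7861, -0.4034]
  ],
  "turn": [
    [0, 0, 0],
    [0, 0, 0],
    [0, 0, 0],
    [0, 0, -0.03],
    [0, 0, -0.06],
    [0, 0, -0.09],
    [0, 0, -0.11],
    [0, 0, -0.1299],
    [0, 0, -0.1299],
    [0, 0, -0.1299],
    [0, 0, -0.1299],
    [0, 0, -0.1299],
    [0, 0, -0.1299],
    [0, 0, -0.1299],
    [0, 0, -0.1299],
    [0, 0, -0.1299],
    [0, 0, -0.1299]
  ],
  "hand": [-1, -1, -1, -1, -1, -1, -1, -1, -1, -1, -1, -1, -1, -1, -1, -1, -1]
}}

```text
time: 26.88
tool_pos: [598.2, 169.0, 140.6]
tool_rot: [-3.14, 0.001, 0.098]
ft_force: [0.8, 0.3, -2.0]
grip_width: 12.8
grasp_force: 59.3
```

```bash
python3 - <<'E'
from h import *
st(); d=grab('wrist'); f=d['frame'].astype(int)
for v in (125,130,135):
    b=np.where((f[v,160:480].min(1)>150)&(np.ptp(f[v,160:480],axis=1)<45))[0]+160; print(v,b.min() if len(b) else None,b.max() if len(b) else None, len(b))
u=np.array([.9953,.0968]);S=np.array([658.2,174.8])
plan([(*np.round(S-u*(49+k),2),140,.097) for k in (5,-1)])
plan([(*np.round(S-u*(49+k),2),z,.097) for k,z in ((-.8,130),(-.8,124),(-.3,118.5),(0,116.5))],False)
E
```

```text
t 26.88 tcp [598.2 169.  140.6] rot [-3.14e+00  1.00e-03  9.80e-02] F [ 0.8  0.3 -2. ] w 12.8 g 59.3 j [0.26 0.46 1.58 0.   1.1  1.73]
125 240 391 152
130 240 390 151
135 241 390 150
(np.float64(604.45), np.float64(169.57), 140, 0.097) -> [0.0199, 0.0, 0.0] [0.0, 0.0, -0.0]
(np.float64(610.43), np.float64(170.15), 140, 0.097) -> [0.04, 0.0, 0.0] [0.0, 0.0, -0.0]
(np.float64(610.23), np.float64(170.13), 130, 0.097) -> [-0.0007, 0.0001, 0.0334] [0.0, 0.0, -0.0]
(np.float64(610.23), np.float64(170.13), 124, 0.097) -> [-0.0007, 0.0001, 0.0534] [0.0, 0.0, -0.0]
(np.float64(609.73), np.float64(170.09), 118.5, 0.097) -> [-0.0024, 0.0, 0.0717] [0.0, 0.0, -0.0]
(np.float64(609.43), np.float64(170.06), 116.5, 0.097) -> [-0.0034, 0.0, 0.0784] [0.0, 0.0, -0.0]
```

Emit:
{"method": "send_rows", "body": {
  "linear": [
    [0.01, 0, 0],
    [0.02, 0, 0],
    [0.027, 0, 0],
    [0.034, 0, 0],
    [0.04, 0, 0],
    [0.04, 0, 0]
  ],
  "turn": [
    [0, 0, 0],
    [0, 0, 0],
    [0, 0, 0],
    [0, 0, 0],
    [0, 0, 0],
    [0, 0, 0]
  ],
  "hand": [-1, -1, -1, -1, -1, -1]
}}

```text
time: 27.68
tool_pos: [610.0, 170.3, 140.6]
tool_rot: [-3.14, 0.002, 0.098]
ft_force: [-1.4, 0.1, -2.3]
grip_width: 13.0
grasp_force: 59.6
```

Emit:
{"method": "send_rows", "body": {
  "linear": [
    [0.003, 0, 0.013],
    [0.003, 0, 0.026],
    [0.003, 0, 0.0334],
    [0.003, 0, 0.04],
    [0.003, 0, 0.047],
    [0.002, 0, 0.0534],
    [0.001, 0, 0.058],
    [0, 0, 0.063],
    [0, 0, 0.067],
    [0, 0, 0.0717],
    [0, 0, 0.0717],
    [0, 0, 0.0784],
    [0, 0, 0.0784],
    [0, 0, 0.0784]
  ],
  "turn": [
    [0, 0, 0],
    [0, 0, 0],
    [0, 0, 0],
    [0, 0, 0],
    [0, 0, 0],
    [0, 0, 0],
    [0, 0, 0],
    [0, 0, 0],
    [0, 0, 0],
    [0, 0, 0],
    [0, 0, 0],
    [0, 0, 0],
    [0, 0, 0],
    [0, 0, 0]
  ],
  "hand": [-1, -1, -1, -1, -1, -1, -1, -1, -1, -1, -1, -1, -1, -1]
}}

```text
time: 29.42
tool_pos: [609.7, 170.3, 119.6]
tool_rot: [-3.14, 0.001, 0.098]
ft_force: [-9.3, -1.4, 10.8]
grip_width: 13.1
grasp_force: 61.7
```

```bash
python3 - <<'E'
from h import *
import pickle
plan([(610.43,170.15,116.48,.097)])
plan([(610.4,170.1,119,.097),(610.4,170.1,240,.097),(450,-40,240,.12)])
# tin corners from w1-like view now
E
```

```text
(610.43, 170.15, 116.48, 0.097) -> [-0.0, 0.0, 0.0784] [0.0, 0.0, -0.0]
(610.4, 170.1, 119, 0.097) -> [-0.0001, 0.0002, -0.0084] [0.0, 0.0, -0.0]
(610.4, 170.1, 240, 0.097) -> [-0.0001, 0.0002, -0.4117] [0.0, 0.0, -0.0]
(450, -40, 240, 0.12) -> [-0.6001, 0.6455, -0.4117] [0.0, 0.0, -0.0293]
```

Emit:
{"method": "send_rows", "body": {
  "linear": [
    [0, 0, -0.0084],
    [0, 0, -0.0084],
    [0, 0, -0.0084],
    [0, 0, -0.0084],
    [0, 0, -0.15],
    [0, 0, -0.3],
    [0, 0, -0.4117],
    [-0.15, 0.16, -0.4117],
    [-0.3, 0.32, -0.4117],
    [-0.45, 0.48, -0.4117],
    [-0.6, 0.6455, -0.4117],
    [-0.6, 0.6455, -0.4117],
    [-0.6, 0.6455, -0.4117],
    [-0.6, 0.6455, -0.4117]
  ],
  "turn": [
    [0, 0, 0],
    [0, 0, 0],
    [0, 0, 0],
    [0, 0, 0],
    [0, 0, 0],
    [0, 0, 0],
    [0, 0, 0],
    [0, 0, 0],
    [0, 0, 0],
    [0, 0, 0],
    [0, 0, -0.0293],
    [0, 0, -0.0293],
    [0, 0, -0.0293],
    [0, 0, -0.0293]
  ],
  "hand": [1, 1, 1, 1, 1, 1, 1, 1, 1, 1, 1, 1, 1, 1]
}}

```text
time: 31.18
tool_pos: [451.5, -39.3, 240.6]
tool_rot: [-3.14, -0.0, 0.122]
ft_force: [-0.4, -0.5, -0.4]
grip_width: 85.8
grasp_force: 0.0
```

```bash
python3 - <<'E'
from h import *
import pickle
st(); d=grab('wrist'); pickle.dump(d,open('w7.pkl','wb'))
f=d['frame'].astype(int); m=((np.ptp(f,axis=2)<40)&(f.min(2)>130)).astype(np.uint8)
n,l,s,c=cv2.connectedComponentsWithStats(cv2.morphologyEx(m,cv2.MORPH_OPEN,np.ones((5,5))))
for i in range(1,n):
    if s[i,4]>1500:
        cs,_=cv2.findContours((l==i).astype(np.uint8),0,1); r=cv2.minAreaRect(max(cs,key=cv2.contourArea)); b=cv2.boxPoints(r)
        w=np.array([at_z(d,*p,32) for p in b]); e=[w[1]-w[0],w[2]-w[1]]
        print(s[i],np.round(b).tolist(),'ctr',np.round(w.mean(0),1),[ (round(float(np.linalg.norm(x)),1),round(float(np.arctan2(x[1],x[0])),3)) for x in e])
E
```

```text
t 31.18 tcp [451.5 -39.3 240.6] rot [-3.14  -0.     0.122] F [-0.4 -0.5 -0.4] w 85.8 g 0.0 j [-0.11  0.12  1.81  0.    1.21  1.33]
[  484     0   156   252 23375] [[481.0, 237.0], [553.0, -15.0], [679.0, 20.0], [607.0, 273.0]] ctr [ 525.1 -315.9   32. ] [(263.6, -0.008), (134.4, -1.683)]
[ 295  189   88  121 5704] [[267.0, 203.0], [330.0, 172.0], [391.0, 293.0], [328.0, 325.0]] ctr [362.5 -64.5  32. ] [(81.0, -0.979), (171.6, -2.552)]
```

```bash
cat > tin.py <<'E'
from h import *
def tinfind(d,z=32):
    f=d['frame'].astype(int); m=((f[...,0]>=f[...,2]-2)&(np.ptp(f,axis=2)<50)&(f.min(2)>120)).astype(np.uint8)
    n,l,s,c=cv2.connectedComponentsWithStats(cv2.morphologyEx(m,cv2.MORPH_OPEN,np.ones((5,5))))
    for i in range(1,n):
        if s[i,4]>1000:
            cs,_=cv2.findContours((l==i).astype(np.uint8),0,1); r=cv2.minAreaRect(max(cs,key=cv2.contourArea)); b=cv2.boxPoints(r)
            w=np.array([at_z(d,*p,z) for p in b]); e=[w[1]-w[0],w[2]-w[1]]
            print(s[i],np.round(b).tolist(),'ctr',np.round(w.mean(0),1),[ (round(float(np.linalg.norm(x)),1),round(float(np.arctan2(x[1],x[0])),3)) for x in e])
E
python3 - <<'E'
from tin import *
import pickle
d=pickle.load(open('w7.pkl','rb')); print(proj(d,(440,-39,32))); tinfind(d)
cv2.imwrite('pics/w7.png',d['frame'])
E
```

```text
(np.float64(316.9011304919509), np.float64(186.9106482776966))
[  486     0   154   250 22560] [[484.0, 234.0], [556.0, -16.0], [680.0, 20.0], [607.0, 270.0]] ctr [ 527.2 -316.9   32. ] [(259.9, -0.013), (132.7, -1.687)]
[ 294  189   46   73 3280] [[294.0, 189.0], [339.0, 189.0], [339.0, 261.0], [294.0, 261.0]] ctr [393.  -44.2  32. ] [(51.4, -1.448), (89.7, -3.002)]
```

View pics/w7.png

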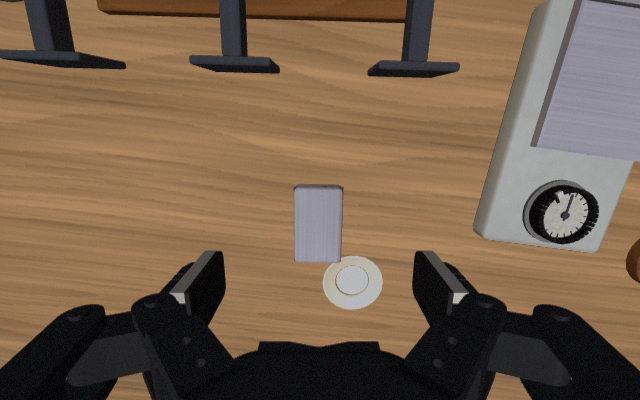

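```bash
python3 - <<'E'
from h import *
import pickle
d=pickle.load(open('w7.pkl','rb'))
for z in (32,): 
    c=[at_z(d,u,v,z) for u,v in((294,187),(343,187),(341.5,262.5),(294,262.5))]; print(np.round(c,1).tolist(),np.mean(c,0))
print('dish',at_z(d,352,282,8),at_z(d,382,282,8))
plan([(396,-44,110,.128)],False)
E
```

```text
[[436.7, -13.1, 32.0], [443.5, -68.5, 32.0], [350.2, -80.1, 32.0], [343.1, -22.7, 32.0]] [393.39669115 -46.09791381  32.        ]
dish [ 312.60314508 -101.14620941    8.        ] [ 317.49828812 -140.55839824    8.        ]
(396, -44, 110, 0.128) -> [-0.1803, -0.0083, 0.4333] [-0.0, 0.0, -0.0102]
```

The tin has been knocked towards the robot. Its top is now centred at (318,224), which is (393,-46), with yaw about 0.12. The scale dial is at (564,213).

```bash
python3 - <<'E'
from h import *
plan([(393.4,-45.8,90,.12),(393.4,-45.8,5,.12)])
plan([(393.4,-45.8,220,.12),(500,-250,220,.0)])
E
```

```text
(393.4, -45.8, 90, 0.12) -> [-0.1896, -0.0034, 0.5] [-0.0, 0.0, 0.0]
(393.4, -45.8, 5, 0.12) -> [-0.1896, -0.0034, 0.7833] [-0.0, 0.0, 0.0]
(393.4, -45.8, 220, 0.12) -> [-0.0, -0.0, -0.7166] [-0.0, 0.0, 0.0]
(500, -250, 220, 0.0) -> [0.2712, 0.7183, -0.7166] [0.0, -0.0, 0.1528]
```

Emit:
{"method": "send_rows", "body": {
  "linear": [
    [-0.1, -0.0034, 0.15],
    [-0.1896, -0.0034, 0.35],
    [-0.1896, -0.0034, 0.5],
    [-0.1896, -0.0034, 0.5],
    [-0.1896, -0.0034, 0.65],
    [-0.1896, -0.0034, 0.7833],
    [-0.1896, -0.0034, 0.7833],
    [-0.1896, -0.0034, 0.7833],
    [-0.1896, -0.0034, 0.7833],
    [-0.1896, -0.0034, 0.7833],
    [-0.1896, -0.0034, 0.7833],
    [-0.1896, -0.0034, 0.7833]
  ],
  "turn": [
    [0, 0, 0],
    [0, 0, 0],
    [0, 0, 0],
    [0, 0, 0],
    [0, 0, 0],
    [0, 0, 0],
    [0, 0, 0],
    [0, 0, 0],
    [0, 0, 0],
    [0, 0, 0],
    [0, 0, 0],
    [0, 0, 0]
  ],
  "hand": [1, 1, 1, 1, 1, 1, 1, 1, -1, -1, -1, -1]
}}

```text
time: 32.72
tool_pos: [394.9, -45.7, 7.2]
tool_rot: [-3.141, -0.003, 0.121]
ft_force: [-0.8, 1.4, 9.8]
grip_width: 56.9
grasp_force: 62.9
```

Emit:
{"method": "send_rows", "body": {
  "linear": [
    [0, 0, -0.1],
    [0, 0, -0.3],
    [0, 0, -0.5],
    [0, 0, -0.7166],
    [0.07, 0.18, -0.7166],
    [0.14, 0.36, -0.7166],
    [0.2, 0.54, -0.7166],
    [0.2712, 0.7183, -0.7166],
    [0.2712, 0.7183, -0.7166],
    [0.2712, 0.7183, -0.7166],
    [0.2712, 0.7183, -0.7166]
  ],
  "turn": [
    [0, 0, 0],
    [0, 0, 0],
    [0, 0, 0],
    [0, 0, 0],
    [0, 0, 0.04],
    [0, 0, 0.08],
    [0, 0, 0.12],
    [0, 0, 0.1528],
    [0, 0, 0.1528],
    [0, 0, 0.1528],
    [0, 0, 0.1528]
  ],
  "hand": [-1, -1, -1, -1, -1, -1, -1, -1, -1, -1, -1]
}}

```text
time: 34.1
tool_pos: [499.9, -248.9, 220.6]
tool_rot: [-3.14, 0.001, 0.002]
ft_force: [-0.7, -0.4, -1.6]
grip_width: 56.9
grasp_force: 65.8
```

```bash
python3 - <<'E'
from tin import *
import pickle
s=st(); d=grab('wrist'); pickle.dump(d,open('w8.pkl','wb'))
T7=pickle.load(open('w7.pkl','rb'))
# w1 camera from tool-fixed offset
def TM(p,r): M=np.eye(4); M[:3,:3]=R.from_euler('xyz',r).as_matrix(); M[:3,3]=p; return M
X=np.linalg.inv(TM(s['tool_pos'],s['tool_rot']))@np.array(d['world_from_camera'])
d1=dict(d); d1['world_from_camera']=TM([464.3,-312.9,399.6],[-3.139,.001,.148])@X
c=[at_z(d1,u,v,70) for u,v in ((292,20),(389,37),(370,136),(281,122))]; print('pan',np.round(c,1).tolist(),np.round(np.mean(c,0),1),[round(float(np.linalg.norm(c[i]-c[i-1])),1) for i in range(4)])
print('dial',at_z(d1,318,170,57), 'w7 dial',at_z(T7,563,213,57))
print('body near corners',at_z(d1,273,189,36),at_z(d1,356,202,36),'w7',at_z(T7,475,232,36),at_z(T7,597,251,36))
f=d['frame'].astype(int); m=((f[...,0]>=f[...,2]-2)&(np.ptp(f,axis=2)<50)&(f.min(2)>120))
cv2.imwrite('pics/w8.png',d['frame'])
E
```

```text
t 34.1 tcp [ 499.9 -248.9  220.6] rot [-3.14e+00  1.00e-03  2.00e-03] F [-0.7 -0.4 -1.6] w 56.9 g 65.8 j [-0.48  0.3   1.62  0.    1.22  1.09]
pan [[647.4, -249.2, 70.0], [646.3, -382.1, 70.0], [513.1, -381.7, 70.0], [513.6, -250.1, 70.0]] [ 580.1 -315.8   70. ] [133.9, 132.8, 133.2, 131.6]
dial [ 449.89842147 -313.8963795    57.        ] w7 dial [ 449.41754683 -305.843987     57.        ]
body near corners [ 404.24469884 -245.6816251    36.        ] [ 402.73289138 -384.76860261   36.        ] w7 [ 409.97874933 -229.02531119   36.        ] [ 404.31390993 -378.84455511   36.        ]
```

View pics/w8.png

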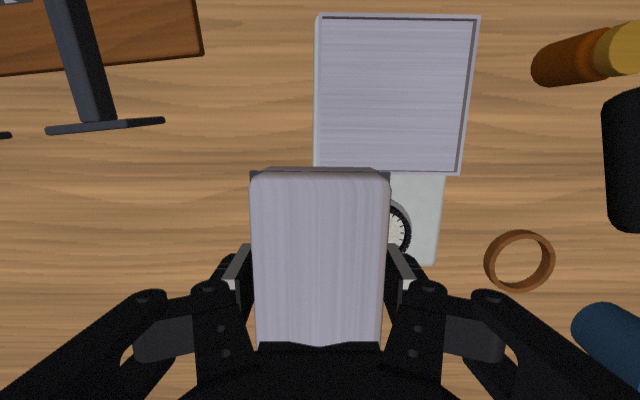

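The picture shows the tin in the gripper and the pan ahead at (395,95). Off-axis points are slightly compressed, so I trust the centred readings: pan (585,-315.5), dial (450,-314).

```bash
python3 - <<'E'
from h import *
plan([(585,-315.5,220,0),(585,-315.5,100,0),(585,-315.5,64.5,0)])
plan([(585,-315.5,66,0),(585,-315.5,230,0),(450,-314.5,230,0)],False)
E
```

```text
(585, -315.5, 220, 0) -> [0.2834, 0.2183, -0.0] [-0.0, -0.0, 0.0]
(585, -315.5, 100, 0) -> [0.2834, 0.2183, 0.4] [-0.0, -0.0, 0.0]
(585, -315.5, 64.5, 0) -> [0.2834, 0.2183, 0.5183] [-0.0, -0.0, 0.0]
(585, -315.5, 66, 0) -> [-0.0, 0.0, -0.005] [-0.0, -0.0, 0.0]
(585, -315.5, 230, 0) -> [-0.0, 0.0, -0.5517] [-0.0, -0.0, 0.0]
(450, -314.5, 230, 0) -> [-0.45, -0.0033, -0.5517] [-0.0, -0.0, 0.0]
```

Emit:
{"method": "send_rows", "body": {
  "linear": [
    [0.14, 0.11, 0],
    [0.2834, 0.2183, 0],
    [0.2834, 0.2183, 0],
    [0.2834, 0.2183, 0],
    [0.2834, 0.2183, 0.13],
    [0.2834, 0.2183, 0.27],
    [0.2834, 0.2183, 0.4],
    [0.2834, 0.2183, 0.44],
    [0.2834, 0.2183, 0.48],
    [0.2834, 0.2183, 0.5],
    [0.2834, 0.2183, 0.51],
    [0.2834, 0.2183, 0.5183],
    [0.2834, 0.2183, 0.5183],
    [0.2834, 0.2183, 0.5183]
  ],
  "turn": [
    [0, 0, 0],
    [0, 0, 0],
    [0, 0, 0],
    [0, 0, 0],
    [0, 0, 0],
    [0, 0, 0],
    [0, 0, 0],
    [0, 0, 0],
    [0, 0, 0],
    [0, 0, 0],
    [0, 0, 0],
    [0, 0, 0],
    [0, 0, 0],
    [0, 0, 0]
  ],
  "hand": [-1, -1, -1, -1, -1, -1, -1, -1, -1, -1, -1, -1, -1, -1]
}}

```text
time: 35.9
tool_pos: [585.9, -315.5, 65.1]
tool_rot: [-3.141, -0.001, 0.001]
ft_force: [0.5, -0.4, 0.5]
grip_width: 57.0
grasp_force: 65.9
```

```bash
python3 - <<'E'
from h import *
plan([(585,-315.5,66,0),(585,-315.5,230,0),(465,-314.5,230,0)])
E
```

```text
(585, -315.5, 66, 0) -> [-0.0, 0.0, -0.005] [-0.0, -0.0, 0.0]
(585, -315.5, 230, 0) -> [-0.0, 0.0, -0.5517] [-0.0, -0.0, 0.0]
(465, -314.5, 230, 0) -> [-0.4, -0.0033, -0.5517] [-0.0, -0.0, 0.0]
```

Emit:
{"method": "send_rows", "body": {
  "linear": [
    [0, 0, 0],
    [0, 0, 0],
    [0, 0, 0],
    [0, 0, 0],
    [0, 0, -0.05],
    [0, 0, -0.2],
    [0, 0, -0.4],
    [0, 0, -0.5517],
    [-0.2, -0.0033, -0.5517],
    [-0.4, -0.0033, -0.5517],
    [-0.4, -0.0033, -0.5517],
    [-0.4, -0.0033, -0.5517],
    [-0.4, -0.0033, -0.5517],
    [-0.4, -0.0033, -0.5517]
  ],
  "turn": [
    [0, 0, 0],
    [0, 0, 0],
    [0, 0, 0],
    [0, 0, 0],
    [0, 0, 0],
    [0, 0, 0],
    [0, 0, 0],
    [0, 0, 0],
    [0, 0, 0],
    [0, 0, 0],
    [0, 0, 0],
    [0, 0, 0],
    [0, 0, 0],
    [0, 0, 0]
  ],
  "hand": [0.7, 0.7, 0.7, 0.7, 0.7, 0.7, 0.7, 0.7, 0.7, 0.7, 1, 1, 1, 1]
}}

```text
time: 37.65
tool_pos: [466.7, -314.7, 230.0]
tool_rot: [-3.14, 0.001, 0.002]
ft_force: [0.2, -1.1, -0.8]
grip_width: 85.6
grasp_force: 0.0
```

```bash
cat > dial.py <<'E'
from h import *
def dialview(C,z=50,N=240,show=True):
    """rectify the dial plane into a top view, +x up; print angular darkness/brightness profile, clockwise from +x"""
    d=grab('wrist'); s=N/2/40.
    g=np.array([[proj(d,(C[0]+(N/2-r)/s,C[1]-(c-N/2)/s,z)) for c in range(N)] for r in range(N)],np.float32)
    im=cv2.remap(d['frame'],g[...,0],g[...,1],cv2.INTER_LINEAR); return d,im
def polar(im,r0,r1):
    N=im.shape[0]; s=N/2/40.; g=im.astype(float)
    a=np.deg2rad(np.arange(0,360,3)); out=[]
    for t in a: 
        rr=np.linspace(r0,r1,8)*s; out.append(np.mean([g[int(round(N/2-r*np.cos(t))),int(round(N/2+r*np.sin(t)))] for r in rr],0))
    return np.array(out)
E
python3 - <<'E'
from dial import *
import pickle
st(); d,im=dialview((450,-314.5)); pickle.dump((d,im),open('d1.pkl','wb'))
print(d['frame'].shape, proj(d,(450,-314.5,57)))
g=cv2.cvtColor(im,cv2.COLOR_BGR2GRAY)
for r in range(0,240,6): print(''.join(' .:-=+*#%@'[min(9,int(255-g[r,c])*10//256)] for c in range(0,240,3)))
E
```

```text
t 37.65 tcp [ 466.7 -314.7  230. ] rot [-3.14e+00  1.00e-03  2.00e-03] F [ 0.2 -1.1 -0.8] w 85.6 g 0.0 j [-0.61  0.3   1.59  0.    1.25  0.95]
(400, 640, 3) (np.float64(317.9885438955087), np.float64(199.18370423579202))
--------------------------------------------------------------------------------
--------------------------------------------------------------------------------
--------------------------------------------------------------------------------
----------------------------===++++********++*+++==-----------------------------
------------------------==+**+*+++++++++++++++++*+***+==------------------------
--------------------=++++++++++++*************+++++++++*++=---------------------
------------------=+**++++***##%%@@@@@@@@@@@@%%%%#**++++++++=-------------------
---------------+++++++***%%@@@@@@@@@@@@@@@@@@@@@@@@@%%**+++++**=----------------
-------------=+*+++++#%@@@@@@@@@@@@@@@%@@@@@@@@@@@@@@@@@%**++++++=--------------
------------+*+++**%#%%@@@@@@@@@%%@%%*%#%#*%%%@@@@@@@@@@@@%%*+++++*-------------
----------=+++++##+---+%@@@%#*#+==---=*------*+=+#%%%@@@@@@@@%*+++++=
[... 1660 characters left out ...]
-------------------------+*--=+#@@@@@@%#=-----------
-----------=*%@%@@@@@#+-=**---------------------------+#*%@@@@@@%#*=------------
-------------+%@@@@@@@@%#*------++------+-----=+=----+*%@@@@@@@%#=--------------
--------------=+#%@@@@@@@@%*++==+=------#------=*+*#%@@@@@@@%#*+=---------------
----------------=+#%%@@@@@@@@@%%##*+====%+++**#%@@@@@%@@%@@%*=------------------
-------------------=*%@@%%@%@@@@@@@@@@@@@@@@@@@@@@@@%@@@##*=--------------------
---------------------=+***@@@@%%@@@@@@@@@@@@%%%@@@%##%*==-----------------------
-------------------------=+****%@@%##@@%%#%@@%##%##+----------------------------
-=-----------------------------=+++=+###++**++=-=-------------------------------
```

The rectified dial shows the zero mark at about -37° (beside the white block) and the pointer at about +50°, i.e. roughly 0.14 kg. I'll refine the centre and angles numerically.

```bash
cat >> dial.py <<'E'
def analyse(im,C,z):
    s=3.; g=cv2.cvtColor(im,cv2.COLOR_BGR2GRAY); N=im.shape[0]
    m=cv2.morphologyEx((g<75).astype(np.uint8),cv2.MORPH_CLOSE,np.ones((9,9))); n,l,st_,c=cv2.connectedComponentsWithStats(m); i=1+np.argmax(st_[1:,4])
    cs,_=cv2.findContours((l==i).astype(np.uint8),cv2.RETR_CCOMP,cv2.CHAIN_APPROX_NONE)
    cs=sorted(cs,key=cv2.contourArea,reverse=True)
    for c in cs[:2]:
        e=cv2.fitEllipse(cv2.convexHull(c)); print('ell ctr(world)',C[0]+(N/2-e[0][1])/s,C[1]-(e[0][0]-N/2)/s,'diam',np.array(e[1])/s)
    return e[0]
def angles(im,c,r0,r1,thr=120):
    s=3.; g=cv2.GaussianBlur(cv2.cvtColor(im,cv2.COLOR_BGR2GRAY),(0,0),1).astype(float)
    a=np.arange(-180,180,1.); t=np.deg2rad(a); rr=np.linspace(r0,r1,8)*s
    p=np.array([np.mean(cv2.remap(g.astype(np.float32),(c[0]+rr*np.sin(x)).astype(np.float32)[None],(c[1]-rr*np.cos(x)).astype(np.float32)[None],1)) for x in t])
    d=p<thr; k=0; out=[]
    while k<len(a):
        if d[k]:
            j=k
            while j<len(a) and d[j]: j+=1
            w=thr-p[k:j]; out.append((round(float((w*a[k:j]).sum()/w.sum()),1),j-k,int(p[k:j].min()))); k=j
        else: k+=1
    return out
E
python3 - <<'E'
from dial import *
import pickle
d,im=pickle.load(open('d1.pkl','rb'))
c=analyse(im,(450,-314.5),50); print(c)
for r in ((9,13),(13,17),(17,20),(20,22.5)): print(r,angles(im,c,*r))
print(angles(im,(116,132),13,17),angles(im,(116,132),17,20))
E
```

```text
ell ctr(world) 445.7493489583333 -313.3676071166992 diam [65.25600688 67.86980184]
ell ctr(world) 446.9767557779948 -312.28719838460285 diam [52.63376872 58.81043498]
(113.3615951538086, 129.06973266601562)
(9, 13) [(56.7, 14, 68)]
(13, 17) [(-37.0, 11, 83), (53.9, 9, 72)]
(17, 20) [(-37.0, 12, 25), (52.1, 8, 70)]
(20, 22.5) [(-37.4, 10, 27), (51.3, 7, 69)]
[(48.9, 9, 71)] [(-37.3, 13, 26), (48.0, 8, 69)]
```

```bash
python3 - <<'E'
from h import *
plan([(448,-313.3,110,.75),(448,-313.3,38,.75)])
E
```

```text
(448, -313.3, 110, 0.75) -> [-0.0567, -0.004, 0.4] [0.0, 0.0, -0.9549]
(448, -313.3, 38, 0.75) -> [-0.0567, -0.004, 0.64] [0.0, 0.0, -0.9549]
```

Emit:
{"method": "send_rows", "body": {
  "linear": [
    [-0.0567, -0.004, 0.1],
    [-0.0567, -0.004, 0.2],
    [-0.0567, -0.004, 0.3],
    [-0.0567, -0.004, 0.4],
    [-0.0567, -0.004, 0.4],
    [-0.0567, -0.004, 0.4],
    [-0.0567, -0.004, 0.5],
    [-0.0567, -0.004, 0.58],
    [-0.0567, -0.004, 0.64],
    [-0.0567, -0.004, 0.64],
    [-0.0567, -0.004, 0.64]
  ],
  "turn": [
    [0, 0, -0.2],
    [0, 0, -0.4],
    [0, 0, -0.6],
    [0, 0, -0.8],
    [0, 0, -0.9549],
    [0, 0, -0.9549],
    [0, 0, -0.9549],
    [0, 0, -0.9549],
    [0, 0, -0.9549],
    [0, 0, -0.9549],
    [0, 0, -0.9549]
  ],
  "hand": [1, 1, 1, 1, 1, 1, 1, 1, 1, 1, 1]
}}

```text
time: 39.08
tool_pos: [449.3, -313.6, 39.1]
tool_rot: [3.141, -0.001, 0.75]
ft_force: [0.2, -0.4, 0.2]
grip_width: 85.4
grasp_force: 0.0
```

No contact on the way down, so I'll close on the bezel.

Emit:
{"method": "send_rows", "body": {
  "linear": [
    [0, 0, 0],
    [0, 0, 0],
    [0, 0, 0],
    [0, 0, 0]
  ],
  "turn": [
    [0, 0, 0],
    [0, 0, 0],
    [0, 0, 0],
    [0, 0, 0]
  ],
  "hand": [-1, -1, -1, -1]
}}

```text
time: 39.58
tool_pos: [447.6, -312.1, 39.7]
tool_rot: [-3.138, -0.001, 0.75]
ft_force: [-3.3, 4.8, 10.2]
grip_width: 61.4
grasp_force: 63.4
```

Emit:
{"method": "send_rows", "body": {
  "linear": [
    [0, 0, 0],
    [0, 0, 0],
    [0, 0, 0],
    [0, 0, 0],
    [0, 0, 0],
    [0, 0, 0],
    [0, 0, 0],
    [0, 0, 0],
    [0, 0, 0],
    [0, 0, 0],
    [0, 0, 0]
  ],
  "turn": [
    [0, 0, 0.1],
    [0, 0, 0.2],
    [0, 0, 0.3],
    [0, 0, 0.4],
    [0, 0, 0.5],
    [0, 0, 0.6],
    [0, 0, 0.7],
    [0, 0, 0.8],
    [0, 0, 0.9],
    [0, 0, 1],
    [0, 0, 1]
  ],
  "hand": [-1, -1, -1, -1, -1, -1, -1, -1, -1, -1, -1]
}}

```text
time: 40.95
tool_pos: [447.9, -312.9, 39.7]
tool_rot: [-3.14, 0.001, -0.035]
ft_force: [-3.3, 2.0, 7.9]
grip_width: 61.9
grasp_force: 63.4
```

Emit:
{"method": "send_rows", "body": {
  "linear": [
    [0, 0, 0],
    [0, 0, 0],
    [0, 0, 0],
    [0, 0, 0],
    [0, 0, 0],
    [0, 0, 0],
    [0, 0, 0],
    [0, 0, 0],
    [0, 0, 0],
    [0, 0, 0],
    [0, 0, 0]
  ],
  "turn": [
    [0, 0, 0.1],
    [0, 0, 0.2],
    [0, 0, 0.3],
    [0, 0, 0.4],
    [0, 0, 0.5],
    [0, 0, 0.6],
    [0, 0, 0.7],
    [0, 0, 0.8],
    [0, 0, 0.91],
    [0, 0, 0.91],
    [0, 0, 0.91]
  ],
  "hand": [-1, -1, -1, -1, -1, -1, -1, -1, -1, -1, -1]
}}

```text
time: 42.32
tool_pos: [447.7, -313.6, 39.7]
tool_rot: [3.141, 0.001, -0.749]
ft_force: [-4.4, -1.0, 7.4]
grip_width: 61.7
grasp_force: 63.4
```

```bash
python3 - <<'E'
from h import *
st()
yaw=.75-1.91*np.pi/4
json.dump([448,-313.3,38,R.from_euler('xyz',[np.pi,0,yaw]).as_matrix().tolist()],open('cmd.json','w'))
plan([(448,-313.3,110,yaw),(465,-314.5,230,0)])
E
```

```text
t 42.33 tcp [ 447.7 -313.6   39.7] rot [ 3.141e+00  1.000e-03 -7.490e-01] F [-4.4 -1.   7.4] w 61.7 g 63.4 j [-0.63  0.47  1.88 -0.    0.8   1.69]
(448, -313.3, 110, -0.7501104920891262) -> [-0.0, 0.0, -0.24] [-0.0, 0.0, 0.0]
(465, -314.5, 230, 0) -> [0.0442, -0.0357, -0.64] [0.0, 0.0, -0.9551]
```

Emit:
{"method": "send_rows", "body": {
  "linear": [
    [0, 0, 0],
    [0, 0, 0],
    [0, 0, 0],
    [0, 0, 0],
    [0, 0, -0.1],
    [0, 0, -0.24],
    [0, 0, -0.3],
    [0.0442, -0.0357, -0.45],
    [0.0442, -0.0357, -0.64],
    [0.0442, -0.0357, -0.64],
    [0.0442, -0.0357, -0.64],
    [0.0442, -0.0357, -0.64],
    [0.0442, -0.0357, -0.64],
    [0.0442, -0.0357, -0.64]
  ],
  "turn": [
    [0, 0, 0],
    [0, 0, 0],
    [0, 0, 0],
    [0, 0, 0],
    [0, 0, 0],
    [0, 0, 0],
    [0, 0, -0.2],
    [0, 0, -0.4],
    [0, 0, -0.6],
    [0, 0, -0.8],
    [0, 0, -0.9551],
    [0, 0, -0.9551],
    [0, 0, -0.9551],
    [0, 0, -0.9551]
  ],
  "hand": [1, 1, 1, 1, 1, 1, 1, 1, 1, 1, 1, 1, 1, 1]
}}

```text
time: 44.08
tool_pos: [465.6, -314.6, 230.0]
tool_rot: [-3.14, 0.001, 0.0]
ft_force: [0.2, 0.5, 0.1]
grip_width: 85.6
grasp_force: 0.0
```

```bash
python3 - <<'E'
from dial import *
from tin import tinfind
import pickle
st(); d,im=dialview((450,-314.5)); pickle.dump((d,im),open('d2.pkl','wb'))
g=cv2.cvtColor(im,cv2.COLOR_BGR2GRAY)
for r in range(36,160,6): print(''.join(' .:-=+*#%@'[min(9,int(255-g[r,c])*10//256)] for c in range(90,216,2)))
for r in ((10,14),(14,17),(17,19),(19,21),(21,23)): print(r,angles(im,(115.5,131.5),*r))
# tin edges in pan at z=~90
f=d['frame']; print('tin corners expected px',[np.round(proj(d,(585+a,-315.5+b,90))) for a in(-47.5,47.5) for b in(29,-29)])
E
```

```text
t 44.08 tcp [ 465.6 -314.6  230. ] rot [-3.14e+00  1.00e-03  0.00e+00] F [0.2 0.5 0.1] w 85.6 g 0.0 j [-0.62  0.3   1.6   0.    1.25  0.96]
%%%%@@@@@@@@@@@@@@@@@@@@%%%##*****+++++++++**+=----------------
@@@@@@@@@@@@@@@@@@@@@@@@@@@@@@@@@%%##*++++++++**+=-------------
@%%%@@@@@@%@@@@@@@@@@@@@@@@@@@@@@@@@@@%%#**+++++++++=----------
@@@@@@@%##%%##*+#%%%@%%%@@@%@@@@@%%@@@@@@@@%#*+++++++++=-------
+====---=+*=-------=+#+===+***#%@@@@@@@@@@@@@@%#*++++++*+=-----
+--------===-------====-------=+#*+*%@@%%@%%%*+=+#**+++++++=---
-----------------------------=++=---==+#%%*+=-:::-=++++++++++=-
--------------------------------------=+*=-::::::::-=*#*++++++=
---------------------------------==+*##%%#+-::::--+*#%%#*++++++
-------------------------------=*######*+=-----=*#%@%%@%%*+++++
------------------------------*#####*==--------==#%@@@@@@%#++++
---------------------------=+###+==---------+**+==+*%%@@@%%#*++
------------------------+*##**==-------------------=#@@@@@@%#*+
--------------------=+*##**==-----------------------+#%@@@@%#*+
----------==+++++++*##*+=----------------------=====+*%%@@@%%#*
--------+*#########*+--------------------------====--=%@@@@@%%*
------=+*##########*=---------------------------------#@@@@@@%#
-------=*##########+=--------------------------------=#@@@@@@%#
------=*##*******+=---------------------------=+*++++*%@@@@@%%#
--------------------------------------------------==*%@@@@%%%%*
---------------------------------------------------+#@@@@@@@%#*
(10, 14) [(50.6, 12, 69)]
(14, 17) [(49.0, 11, 67)]
(17, 19) [(47.8, 13, 55)]
(19, 21) [(48.0, 11, 55)]
(21, 23) [(48.0, 11, 54)]
tin corners expected px [array([285., 109.]), array([353., 109.]), array([282., -18.]), array([357., -18.])]
```

```bash
python3 - <<'E'
from fit2 import *
u=np.array([.9953,.0968,0])
d=grab('side'); f=d['frame'].astype(float).max(2)
for n,S in (('R',(683.3,-83.6)),('M',(670.5,45.4)),('L',(658.2,174.8))):
    o=np.array([*S,100.])
    pts=np.array([proj(d,armR(.097,0)@np.array([x,y,z])+o) for x in(-126,0) for y in(-30,30) for z in(0,78)])
    u0,v0=(pts.min(0)-6).astype(int); u1,v1=(pts.max(0)+6).astype(int); roi=(u0,u1,v0,v1)
    # bar and end plate only (back plate backed by upright is seen too)
    m=np.clip((125-f[v0:v1,u0:u1])/60,0,1)
    def cost(v): return ((cv2.GaussianBlur(rend4(d,o+[v[0],0,v[1]],armR(.097,v[2]/100),roi)-m,(0,0),.7))**2).sum()
    r=min((minimize(cost,[a,b,0],method='Nelder-Mead',options=dict(initial_simplex=[[a,b,0],[a+4,b,0],[a,b+4,0],[a,b,4]])) for a in(-2,) for b in(-4,2,8)),key=lambda r:r.fun); print(n,roi,np.round(r.x,2),round(r.fun/m.sum(),3))
d=grab('scene'); g=cv2.cvtColor(d['frame'],cv2.COLOR_BGR2GRAY); g=cv2.resize(g,None,fx=2,fy=2)
print(np.round(proj(d,(585,-315.5,60))))
for r in range(380,480,3): print(''.join(' .:-=+*#%@'[min(9,max(0,(230-int(g[r,c]))//14))] for c in range(340,500,2)))
E
```

```text
R (np.int64(263), np.int64(311), np.int64(148), np.int64(189)) [-1.01 -0.83 -3.94] 0.381
M (np.int64(249), np.int64(299), np.int64(161), np.int64(204)) [ 0.88  1.51 -7.69] 0.502
L (np.int64(234), np.int64(287), np.int64(176), np.int64(222)) [ 0.65  0.92 -6.94] 0.329
[202. 215.]
---------------------============-.       .=%%%+:       =%@@@@@#=.          :===
=============---------------====-.        -@@@%+=--:-=*%@@@@@@%#-          .-=++
------====================-==--:.         -*@@@@@@@@@@@@@@@@@%#=.         .-=++=
--------------================-.           =#@@@@@@@@@@@@@@@#*-.         .-=++=-
::::::::::-::----------::::--:.            :+*%@@@@@@@@@%#*=:.           :=+++=-
-----::::::::::::::::::===-==::....         .:=+**#***++=-:             :==++=--
=---------:::::::::::-=-...::........:::::.... ........                .-=+==---
=========---------:::=-....:..............:::==--::...                .-=++=----
==================--=-...::.................:=+---======--::.        .-=++--:---
++++=============--=-....:.................:=+-:.....::--===:-:      :=++=----::
===========
[... 1232 characters left out ...]
--==+=-:...........-+-     :-=+==-::::::::::::::=***
===++++=====-:::................::............-+-.    .-=++=-::::::::::::::-+***
--===-:.:::--==+===---:::....................-+=.    .-=+++=-----------::::=+***
-----.       .....:-=====+==--:::...........:==.    .-=+++=======-----------+***
===-:                 ..::--==+++==---::...:==:    .:==++=----=========----:---=
-==:.                        ....--====++==+=:     :==++=-----------------------
----::..                             ..::--=:     :-=+++=------------------+++++
---=+===--:::..                                  :-=++=--------------------=++++
=---++++++====---::...                          .-=+++=----------------------=+*
```

```bash
python3 - <<'E'
from h import *
print(job.close_job())
E
```

```text
the job is handed in; nothing more can be done
None
```

I handed the job in at about 44 s of robot time. All three display arms are pressed home, one per upright; the tin stands in the pan, and the zero mark is on the pointer to within a degree or two. The hand-in returned no verdict, so these come from my own force and camera readings.

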